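# Trip-test the cut-out, then hold a slide flush on the reader

## Task

Check the slide reader's safety cut-out before the reading: press the yellow test button on top of the cut-out so that its red lever drops, then lift the lever fully back up. Then take the slide holder with the blue grip, tilt it to match the reader's sloped face and press it lightly on to that face, flat, square and centred in the orange outline, so that the sprung face gives a few millimetres without bottoming out. Finish while still gripping the holder and holding it flush like this, and leave the other things where they are.

Things in the scene. Friction and masses are not known exactly. Their poses are not given: they have to be found in the camera images.
- button_top (a point): Centre of the top of the yellow test button (28 mm across, 10 mm out of a black collar 44 mm across), 137 mm above the bench, on the white cut-out box (100 x 90 x 115 mm, fixed, on the right or on the left). Press straight down: 6 mm of travel, about 5 N at the bottom; the lever trips on the way, at 2 to 3 mm. x axis: from the box's front (the lever's side) to its back; z up.
- test_button (a joint): How far the test button is pressed, 0 to 0.006 m.
- trip_lever (a joint): Angle of the red-gripped lever, rad: 0 is fully up (40 degrees above level), 0.91 is dropped (12 degrees below level). It is weighted: below about 0.12 it goes up and stays by itself, from about 0.2 on it falls to 0.91. Lifting it takes under 1 N at the grip.
- lever_grip (a point): Middle of the lever's red grip: a bar 14 x 14 mm in section, 45 mm long. The lever sticks out of the box's front, towards the robot. Dropped, this point is 45 mm above the bench and 79 mm in front of the box; up, it is 147 mm above the bench. x axis: along the lever, tip to hinge; y axis: level, across the bar (pinch along y). Turns with the lever.
- lever_hinge (a point): The lever's hinge line: inside the box, 38 mm behind its front and 70 mm above the bench. The hinge runs along this frame's y axis, level; the lever's grip moves in a circle of 120 mm radius around it. x axis: from the box's front to its back.
- blue_grip (a point): Slide holder to use, loose, 80 to 170 g: slate-grey plate 52 (x) x 76 (y) x 8 (z) mm with an upright blue rib on its middle, 42 (x) x 16 (y) mm, top 50 mm over the underside. This point: in the rib, 30 mm above the flat underside that goes on the reader. z axis: up out of the rib. Lies on the bench in one of three places. Grip the rib along y.
- blue_holder: The same slide holder; origin at the centre of its underside, same axes.
- grey_grip (a point): The same point of the like holder with a grey grip: leave it.
- yellow_grip (a point): The same point of the like holder with a yellow grip: leave it.
- face_centre (a point): Centre of the reader's dark sloped face, 85 mm (x, up the slope) x 110 mm (y, level), about 110 mm up, orange outline 58 x 82 mm on it. z axis: out of the face, up and leaning to the robot's side by 14 to 32 degrees, different each time, stiffly locked. The holder's z and y go along these (y either way). Beside it cheeks 86 mm high, behind it a housing 75 mm high.
- face (a joint): How far the sprung face is pushed in along its own -z, 0 to 0.010 m. It takes about 2.5 N to begin to move and 1 N more for every millimetre; the holder's weight alone does not move it.
- grey_holder: The holder with the grey grip.
- yellow_holder: The holder with the yellow grip.
- wash_bottle_a: White wash bottle, red cap, 64 mm across, 150 mm high, with a thin bent spout to 190 mm. Bystander.
- wash_bottle_b: A second such wash bottle. Bystander.
- tube_rack: Magenta tube rack, 60 x 130 mm, 60 mm high with its capped tubes, beyond the holders. Bystander.
- tip_box: Orange tip box, 80 x 115 x 57 mm. Bystander.
- beaker: Glass beaker, 70 mm across, 90 mm high. Bystander.
- amber_jar: Amber jar with a black cap, 56 mm across, 75 mm high. Bystander.
Things that resemble listed ones, but are neither listed nor needed, are in the scene too. What is shaped like the blue_holder but green is not meant.

How it is judged:
By the outcome, as a careful person would: the job done as asked, in the order asked, and still so for the second after the job is handed in, while the arm keeps its last pose, push and grip.
It also fails if it takes over 58 s, if anything falls off the work surface, if the arm or the gripper's body presses on something with over 40 N, if the wrist force passes 120 N, or if a joint passes its speed limit or range.

## Robot

A 7-joint arm with a two-finger parallel gripper is mounted at the origin on the work surface. World frame = base frame: x ahead of the robot, y to its left, z up, the work surface at z = 0. Lengths are in m, angles in rad, forces in N, time in s.
With the tool pointing down it reaches from about 0.4 to 0.85 m from the base axis. Payload 10.4 kg.
Tool frame: the origin (TCP) lies at the centre of the arm's flange, where the gripper is bolted on; the fingertips stand 173 mm ahead of it and the grasp point (between the pads) lies 155 mm ahead of it (manip.nose_length is the distance from the TCP to the fingertips, in m); z points along the fingers, x is the direction in which the jaws open and shut, and the axes are right-handed (so a half turn about z gives the same grasp; the last joint's range is limited). The gripper opens to 85 mm and grips with 20 to 120 N. Pads are 22 mm wide; open, the fingers measure 114 mm over their backs; the gripper's body (76 mm by 85 mm) begins 54 mm behind the grasp point. The pads swing forward as they close: fully open they stand 13 mm farther back than shut.
Start: joints at [1.176, 0.332, -0.065, 1.46, 0.022, 1.35, -0.088], TCP at [0.227, -0.582, 0.405] pointing down, gripper open.
Joint ranges: [-2.6, 2.6], [-0.5, 2.12], [-1.47, 1.34], [0.16, 2.42], [-1.27, 4.41], [0.06, 2.06], [-2.6, 2.6]. Speed limits (rad/s): [2.22, 2.22, 2.79, 2.79, 3.14, 3.14, 3.14].

## Interface

Orientations are given as a unit quaternion [x, y, z, w].
In Python, from workcell import status, cams, order, manip gives the robot as it stands.
- The arm moves only by the tool servo_tool, never from a script. Its argument "motion" is a list that holds one entry, the list of rows, each a list of 6 numbers: the shift along the tool's x, y, z in units of 50 mm (1.0 is 50 mm), then the turn, a rotation vector about the tool's x, y, z in units of 5 degrees (1.0 is 5 degrees). In form: [[[x, y, z, ax, ay, az], ...]]. A call has 1 to 12 rows; each row shifts and turns the pose as measured when the row begins, along the tool's axes as they then stand; what a row does not reach is not made up. A row lasts 1/10 s, in which the tool goes at most 50 mm and 8.59 degrees, less where a joint would pass 70% of its speed; a pose out of reach is approached as far as the arm can. A call is refused whole if a number of a shift passes 1 or a number of a turn 1, either way. A call with a gripper value outside its range is refused whole. "jaw" is the closure in counts, from 0 (fully open) to 255 (shut), set as the call begins (left out, the last holds). The fingers move at their own pace and stop on an object; "force" is the grip in N (left out, the last holds). Time passes only in rows, so rows that do not move let the fingers close. It gives the time, the measured TCP pose, the force and the opening at its end, in the units of the state.
- status.get_obs(): the state, without advancing time (a new reading comes with each control period).
- cams.camera(name): name is "scene" or "top" or "wrist"; returns a dict with "color" (400x640x3 uint8, red, green, blue), "vertical_fov" (degrees; the focal length in pixels is half the picture's height over the tangent of half this angle, whatever the lens; pixels are square), "cx", "cy" (the principal point, pixels), "extrinsics" (4x4, takes a point from camera to world coordinates). Camera axes: x right, y down, z forward; pixel columns grow to the right and rows downward; lengths in m; the calibration is good to about 2 mm. A picture is of the moment at which its call begins. There is no depth.
- order.hand_in(): hands the job in, once; it reports no verdict.
The state is a dict: "clock": time; "joint_pos": joint angles; "joint_velocities": joint speeds; "tau": joint torques, N m; "position": TCP position; "ee_rot": TCP orientation; "ft_force": force on the tool from outside, world axes, zero at the start; "torque": the same for the moment, N m; "grip_width": opening from 0.0 (shut) to 1.0 (fully open).
Only numpy, scipy, OpenCV 4.12 (cv2) and the standard library are available. Lean on these libraries where they do the work, as an engineer would, in place of code of your own. Each camera call takes 0.05 s, during which the arm holds its last target.

## Working session

There is one attempt and no reset: what is moved stays moved. The work goes in short steps, Python scripts to look and compute and a tool call to move; the robot and the scene stay as the last step left them, time stands still between calls to the robot, and variables do not carry over. Pictures are saved under pics/ and viewed, and the job is handed in when it is done.

Besides the shell and the picture viewer there is one more tool, called after ">>>" as name(argument=value, ...) on one line, values as JSON. servo_tool: Moves the arm, as the interface text tells. Its arguments: {"type":"object","properties":{"motion":{"type":"array","items":{"type":"array","items":{"type":"array","items":{"type":"number"}}}},"jaw":{"type":"number"},"force":{"type":"number"}},"required":["motion"]}

```bash
ls; mkdir -p pics
python3 - <<'E'
from workcell import status,cams,order,manip
import cv2,numpy as np
o=status.get_obs();print({k:np.round(v,3).tolist() for k,v in o.items()})
print(manip.nose_length)
for n in ["scene","top","wrist"]:
    c=cams.camera(n);cv2.imwrite(f"pics/{n}0.png",c["color"][:,:,::-1]);print(n,c["vertical_fov"],c["cx"],c["cy"],np.round(c["extrinsics"],4).tolist())
E
```

```text
pics
{'clock': 0.0, 'joint_pos': [1.176, 0.333, -0.065, 1.461, 0.022, 1.35, -0.089], 'joint_velocities': [-0.0, -0.001, -0.0, -0.002, 0.0, -0.001, 0.0], 'tau': [0.001, -62.544, 0.05, -39.16, 0.016, 0.01, 0.0], 'position': [0.227, -0.582, 0.404], 'ee_rot': [0.826, -0.564, -0.001, -0.0], 'ft_force': [-0.149, 0.279, -0.54], 'torque': [0.013, -0.014, -0.006], 'grip_width': 1.005}
0.1734
scene 44.73096790343139 322.693822880732 197.85755479105183 [[-0.759, 0.3597, -0.5427, 1.4791], [0.6511, 0.4102, -0.6386, 1.072], [-0.007, -0.8381, -0.5455, 1.0584], [0.0, 0.0, 0.0, 1.0]]
top 50.97173107294982 323.45203705436575 201.5227260243425 [[-0.0235, -0.995, 0.0969, 0.4184], [-0.9996, 0.0222, -0.0146, 0.0136], [0.0124, -0.0972, -0.9952, 1.555], [0.0, 0.0, 0.0, 1.0]]
wrist 70.20175266642056 317.5083365710929 198.35655005131596 [[0.3632, -0.894, -0.2625, 0.2937], [-0.9317, -0.349, -0.1006, -0.5569], [-0.0017, 0.2812, -0.9597, 0.3735], [0.0, 0.0, 0.0, 1.0]]
```

View pics/scene0.png

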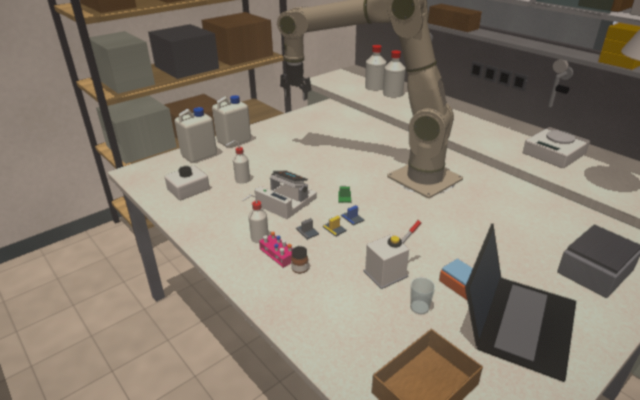

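View pics/top0.png

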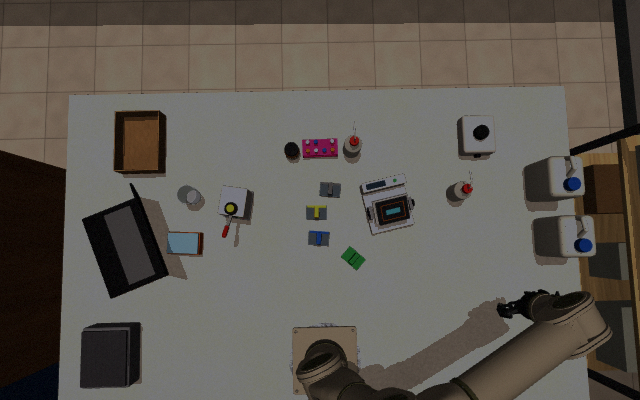

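View pics/wrist0.png

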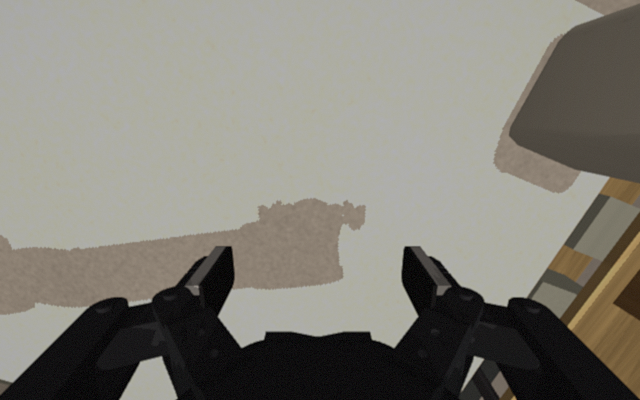

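The top view shows the cut-out box with its yellow button at (231,209) and the red lever at (226,230). The candidates for the holder are blue (319,238), yellow (317,213), grey (330,189) and the green decoy (353,258). The reader is at (389,208). By the description I choose blue, and I'll check it in close crops.

```bash
cat > h.py <<'E'
import numpy as np,cv2
from workcell import status,cams
from scipy.spatial.transform import Rotation as R
def cam(n):
    c=cams.camera(n);c["f"]=200/np.tan(np.radians(c["vertical_fov"]/2));return c
def ray(c,u,v):
    E=c["extrinsics"];d=E[:3,:3]@np.array([(u-c["cx"])/c["f"],(v-c["cy"])/c["f"],1]);return E[:3,3],d/np.linalg.norm(d)
def plane(c,u,v,z):
    p,d=ray(c,u,v);return p+d*(z-p[2])/d[2]
def proj(c,P):
    E=c["extrinsics"];q=E[:3,:3].T@(np.asarray(P)-E[:3,3]);return q[:2]/q[2]*c["f"]+[c["cx"],c["cy"]]
def tri(obs):
    A=np.zeros((3,3));b=np.zeros(3)
    for c,u,v in obs:
        p,d=ray(c,u,v);M=np.eye(3)-np.outer(d,d);A+=M;b+=M@p
    return np.linalg.solve(A,b)
def save(n,img,x0=0,y0=0,w=640,h=400,s=1):
    cv2.imwrite("pics/"+n,cv2.resize(img[y0:y0+h,x0:x0+w,::-1],None,fx=s,fy=s,interpolation=cv2.INTER_CUBIC))
def shot(name):
    c=cam(name);np.save(f"/tmp/{name}.npy",c,allow_pickle=True);return c
E
python3 - <<'E'
from h import *
t=shot("top");s=shot("scene")
save("t1.png",t["color"],200,165,260,115,3)
save("s1.png",s["color"],230,160,200,130,4)
E
```

```text
(no output)
```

View pics/t1.png

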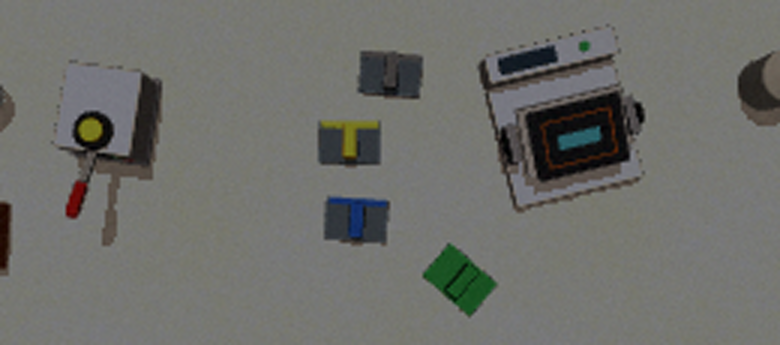

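View pics/s1.png

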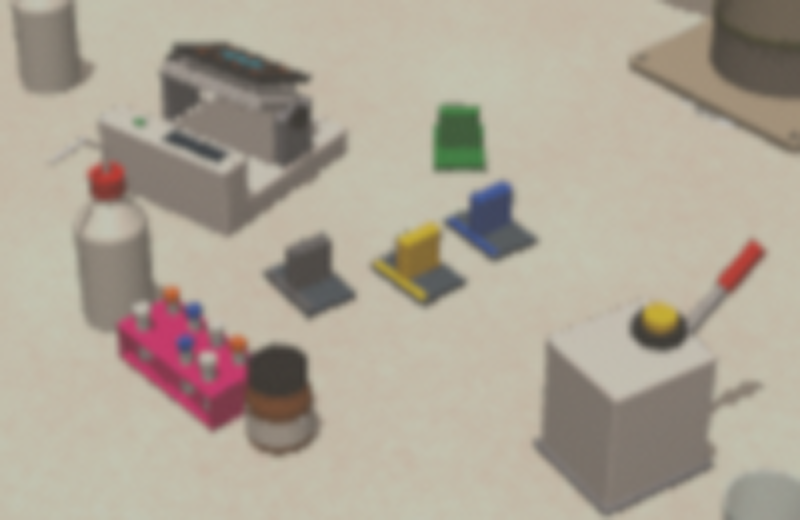

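The crop confirms the blue holder: slate plate, blue rib at top crop (357,219), distinct from yellow, grey and green. Next come coarse positions.

Run:
```python
from h import *
t=np.load("/tmp/top.npy",allow_pickle=True).item();s=np.load("/tmp/scene.npy",allow_pickle=True).item()
def masks(c):
    h=cv2.cvtColor(c["color"],cv2.COLOR_RGB2HSV)
    return h
def cen(c,lo,hi,box):
    h=cv2.cvtColor(c["color"],cv2.COLOR_RGB2HSV);m=cv2.inRange(h,lo,hi);k=np.zeros_like(m);x,y,w,g=box;k[y:y+g,x:x+w]=m[y:y+g,x:x+w]
    n,l,st,ce=cv2.connectedComponentsWithStats(k);i=1+np.argmax(st[1:,4]);pts=np.argwhere(l==i)[:,::-1].astype(np.float32)
    return ce[i],st[i],cv2.minAreaRect(pts)
for nm,lo,hi,bt,bs in [("button",(20,100,60),(35,255,255),(215,190,40,40),(380,230,30,20)),
 ("lever",(0,130,60),(8,255,255),(215,215,25,35),(400,215,30,25)),
 ("blue",(105,110,50),(130,255,255),(300,225,40,30),(335,200,40,30))]:
    a=cen(t,lo,hi,bt);b=cen(s,lo,hi,bs)
    print(nm,a[0],a[2],b[0],b[2]);print(tri([(t,*a[0]),(s,*b[0])]))
    z={"button":.137,"lever":.147,"blue":.03}[nm];print(" plane",plane(t,*a[0],z),plane(s,*b[0],z))
# box top corners z .115 (crop px)
f=lambda u,v,z:plane(t,200+u/3,165+v/3,z)
for q in [(72,60),(142,70),(132,160),(55,150)]: print("box",f(*q,.115))
for q in [(527,103),(620,90),(633,160),(540,183)]: print("face",f(*q,.11))
for q in [(545,112),(608,106),(618,160),(553,168)]: print("outline",f(*q,.11))
```

```text
button [229.62 207.74] ((229.5, 207.5), (7.0, 7.0), 90.0) [394.5        239.28333333] ((394.5, 239.5), (7.0, 9.0), 90.0)
[0.54306652 0.311468   0.13190917]
 plane [0.54241663 0.31062813 0.137     ] [0.54844379 0.31545069 0.137     ]
lever [224.57142857 231.16666667] ((224.58714294433594, 230.8761749267578), (3.735522508621216, 12.068611145019531), 16.699243545532227) [414.66666667 226.11111111] ((414.7059020996094, 226.17645263671875), (3.4708874225616455, 12.148106575012207), 40.601295471191406)
[0.4640885  0.32372089 0.15083502]
 plane [0.46341634 0.3254863  0.147     ] [0.46079274 0.31981662 0.147     ]
blue [318.51648352 235.48351648] ((319.0, 237.0), (12.0, 18.0), 90.0) [352.23529412 208.41176471] ((352.4000244140625, 208.30001831054688), (1.7888542413711548, 7.602630138397217), 63.43495178222656)
[0.44137225 0.01410333 0.04894497]
 plane [0.44368197 0.01208635 0.03      ] [ 0.41990162 -0.00367855  0.03      ]
box [0.62354776 0.33443412 0.115     ]
box [0.61018916 0.25415396 0.115     ]
box [0.506802   0.26616318 0.115     ]
box [0.52023875 0.35385065 0.115     ]
face [ 0.56267616 -0.18874705  0.11      ]
face [ 0.57540459 -0.29714537  0.11      ]
face [ 0.49397951 -0.30868027  0.11      ]
face [ 0.46999376 -0.20041214  0.11      ]
outline [ 0.55176577 -0.20919946  0.11      ]
outline [ 0.55710333 -0.28243648  0.11      ]
outline [ 0.49437449 -0.29136064  0.11      ]
outline [ 0.48687909 -0.2160213   0.11      ]
```

```bash
cat >> h.py <<'E'
from scipy.linalg import logm,expm
def T(p,Rm):
    M=np.eye(4);M[:3,:3]=Rm;M[:3,3]=p;return M
def now(pr=True):
    o=status.get_obs();
    if pr: print("t",round(float(o["clock"]),2),"p",np.round(o["position"],4),"F",np.round(o["ft_force"],2),"M",np.round(o["torque"],2),"w",round(float(o["grip_width"]),3))
    return T(o["position"],R.from_quat(o["ee_rot"]).as_matrix())
def down(head,flip=1):
    "tool pointing down, jaw axis across heading; camera on the far side"
    x=np.array([np.sin(head),-np.cos(head),0]);y=np.array([-np.cos(head),-np.sin(head),0]);return np.c_[x,y,[0,0,-1]]
def plan(Tt,n=None,lin=0.045,ang=5.0):
    C=now();D=np.linalg.inv(C)@Tt
    L=np.linalg.norm(D[:3,3]);A=np.degrees(R.from_matrix(D[:3,:3]).magnitude())
    if n is None:n=max(1,int(np.ceil(max(L/lin,A/ang))))
    X=np.real(logm(D))/n;S=expm(X)
    r=np.r_[S[:3,3]/.05,np.degrees(R.from_matrix(S[:3,:3]).as_rotvec())/5]
    print("n",n,"row",np.round(r,3).tolist(),"total mm",np.round(D[:3,3]*1000,1),"deg",round(A,2))
    print("mid",np.round((C@expm(X*n/2))[:3,3],3))
E
python3 - <<'E'
from h import *
plan(T([.47,-.25,.40],down(np.radians(10))))
E
```

```text
t 0.25 p [ 0.2271 -0.5822  0.4044] F [ 0.41 -0.48 -0.5 ] M [ 0.   -0.03 -0.03] w 0.996
n 10 row [-0.503, -0.653, 0.009, 0.0, 0.001, 0.226] total mm [-221.3 -347.     4.5] deg 11.31
mid [ 0.34  -0.41   0.402]
```

>>> servo_tool(motion=[[[-0.5,-0.65,0,0,0,0.23],[-0.5,-0.65,0,0,0,0.23],[-0.5,-0.65,0,0,0,0.23],[-0.5,-0.65,0,0,0,0.23],[-0.5,-0.65,0,0,0,0.23],[-0.5,-0.65,0,0,0,0.23],[-0.5,-0.65,0,0,0,0.23],[-0.5,-0.65,0,0,0,0.23],[-0.5,-0.65,0,0,0,0.23],[-0.5,-0.65,0,0,0,0.23],[0,0,0,0,0,0]]])

```text
clock: 1.35
position: [0.4777, -0.2407, 0.4029]
ee_rot: [0.761, -0.649, -0.0, 0.0]
ft_force: [-0.9, 0.0, -0.1]
grip_width: 1.0
```

Run:
```python
from h import *
now();c=shot("wrist");np.save("/tmp/w1.npy",c);save("w1.png",c["color"])
```

```text
t 1.35 p [ 0.4777 -0.2407  0.4029] F [-0.93  0.04 -0.09] M [-0.02  0.02 -0.  ] w 1.0
```

View pics/w1.png

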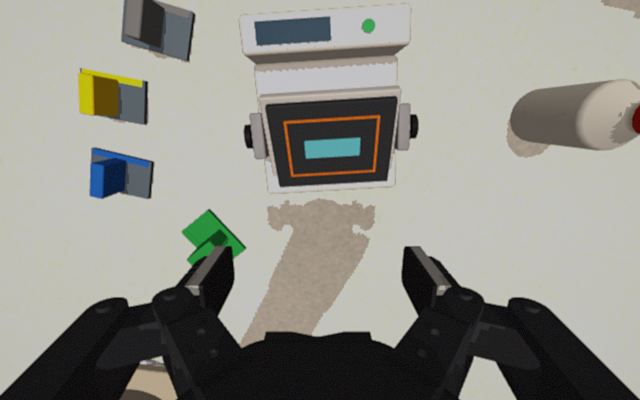

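```bash
cat >> h.py <<'E'
def outline(c,box=None,show=None):
    img=cv2.resize(c["color"],None,fx=4,fy=4,interpolation=cv2.INTER_CUBIC)
    h=cv2.cvtColor(img,cv2.COLOR_RGB2HSV);m=cv2.inRange(h,(4,150,90),(16,255,255))
    if box is not None:
        k=np.zeros_like(m);x,y,w,g=[4*b for b in box];k[y:y+g,x:x+w]=m[y:y+g,x:x+w];m=k
    m=cv2.morphologyEx(m,cv2.MORPH_CLOSE,np.ones((5,5)))
    cs,_=cv2.findContours(m,cv2.RETR_EXTERNAL,cv2.CHAIN_APPROX_NONE);k=max(cs,key=cv2.contourArea)
    p=cv2.minAreaRect(k);q=cv2.approxPolyDP(cv2.convexHull(k),0.03*cv2.arcLength(k,True),True)[:,0].astype(float)
    # refine by line fit on each side
    pts=k[:,0].astype(float);L=[]
    n=len(q)
    for i in range(n):
        a,b=q[i],q[(i+1)%n];d=(b-a);l=np.linalg.norm(d);d/=l;s=(pts-a)@d;e=np.abs((pts-a)@np.array([-d[1],d[0]]))
        g=pts[(s>.1*l)&(s<.9*l)&(e<8)].astype(np.float32);vx,vy,x0,y0=cv2.fitLine(g,cv2.DIST_HUBER,0,.01,.01).ravel();L.append(np.cross([x0,y0,1],[x0+vx,y0+vy,1]))
    out=[]
    for i in range(n):
        x=np.cross(L[i-1],L[i]);out.append(x[:2]/x[2])
    return (np.array(out)-1.5)/4
def facepose(c,q,w=.082,hh=.058):
    # order: image TL,TR,BR,BL  with image up = up-slope
    s=q[np.argsort(q[:,1])];t=s[:2][np.argsort(s[:2,0])];b=s[2:][np.argsort(s[2:,0])];q=np.array([t[0],t[1],b[1],b[0]])
    # face: x up slope, y left(+)
    o=np.array([[hh/2,w/2,0],[hh/2,-w/2,0],[-hh/2,-w/2,0],[-hh/2,w/2,0]])
    K=np.array([[c["f"],0,c["cx"]],[0,c["f"],c["cy"]],[0,0,1.]])
    r=cv2.solvePnPGeneric(o,q,K,None,flags=cv2.SOLVEPNP_IPPE)
    for rv,tv,e in zip(r[1],r[2],r[3]):
        M=c["extrinsics"]@T(tv.ravel(),cv2.Rodrigues(rv)[0])
        z=M[:3,2];print("c",np.round(M[:3,3],4),"z",np.round(z,3),"tilt",np.round(np.degrees(np.arccos(z[2])),2),"head",np.round(np.degrees(np.arctan2(M[1,0],M[0,0])),2),"zhead",np.round(np.degrees(np.arctan2(-z[1],-z[0])),2),"err",e)
    return q
E
python3 - <<'E'
from h import *
c=np.load("/tmp/w1.npy",allow_pickle=True).item()
q=outline(c,(270,100,120,90));print(q);facepose(c,q)
E
```

```text
[[380.29592998 114.14825215]
 [375.07523101 171.94429402]
 [290.44645985 176.8649324 ]
 [282.36467825 120.31686696]]
c [ 0.522  -0.2474  0.1131] z [-0.38  -0.085  0.921] tilt 22.9 head 12.48 zhead 12.62 err [0.0538814]
c [ 0.5249 -0.2461  0.1158] z [0.556 0.2   0.807] tilt 36.19 head 9.54 zhead -160.23 err [3.61540679]
```

Run:
```python
from h import *
plan(T([.48,.315,.41],down(np.radians(-9))))
```

```text
t 1.4 p [ 0.4761 -0.2431  0.4027] F [-1.03  0.06  0.23] M [-0.04  0.08 -0.  ] w 1.001
n 13 row [-0.862, -0.016, -0.012, 0.002, -0.001, 0.276] total mm [-550.7  -90.7   -7.8] deg 17.96
mid [0.456 0.036 0.406]
```

>>> servo_tool(motion=[[[-0.86,0,0,0,0,0.28],[-0.86,0,0,0,0,0.28],[-0.86,0,0,0,0,0.28],[-0.86,0,0,0,0,0.28],[-0.86,0,0,0,0,0.28],[-0.86,0,0,0,0,0.28],[-0.86,0,0,0,0,0.28],[-0.86,0,0,0,0,0.28],[-0.86,0,0,0,0,0.28],[-0.86,0,0,0,0,0.28],[-0.86,0,0,0,0,0.28],[-0.86,0,0,0,0,0.28]]], jaw=255)

```text
clock: 2.6
position: [0.471, 0.269, 0.4007]
ee_rot: [-0.641, 0.768, -0.004, -0.002]
ft_force: [0.9, -0.7, 0.0]
grip_width: -0.001
```

>>> servo_tool(motion=[[[-0.6,0,0,0,0,0.2],[0,0,0,0,0,0]]])

```text
clock: 2.8
position: [0.4766, 0.3026, 0.3997]
ee_rot: [-0.635, 0.773, -0.003, -0.002]
ft_force: [-1.1, -1.2, 0.2]
grip_width: -0.001
```

Run:
```python
from h import *
now();c=shot("wrist");np.save("/tmp/w2.npy",c);save("w2.png",c["color"])
```

```text
t 2.8 p [0.4766 0.3026 0.3997] F [-1.11 -1.16  0.19] M [-0.02  0.01 -0.05] w -0.001
```

View pics/w2.png

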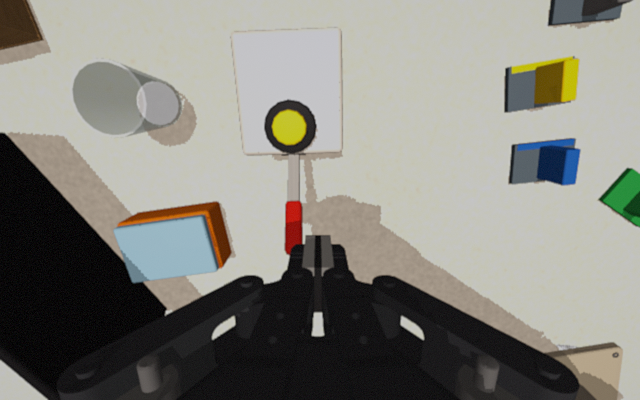

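The wrist view shows the button at (289,126), the raised lever grip at (293,228) and the box top corners at about (233,30), (340,28), (342,153) and (243,154).

Run:
```python
from h import *
c=np.load("/tmp/w2.npy",allow_pickle=True).item()
h=cv2.cvtColor(c["color"],cv2.COLOR_RGB2HSV)
def comp(lo,hi,b):
    m=cv2.inRange(h,lo,hi);k=np.zeros_like(m);x,y,w,g=b;k[y:y+g,x:x+w]=m[y:y+g,x:x+w];p=np.argwhere(k)[:,::-1].astype(np.float32);return p.mean(0),cv2.minAreaRect(p)
b=comp((20,150,90),(35,255,255),(255,90,70,75));print(b);B=plane(c,*b[0],.137);print("button",B)
l=comp((0,150,80),(8,255,255),(275,190,40,75));print(l)
g=h[:]
for P in [(293,205),(293,228),(295,160),(293,252)]: print(P,plane(c,*P,.147))
pts=[plane(c,*q,.115) for q in [(233.5,31),(340,28.5),(342,152.5),(244,154)]]
for p in pts: print(p)
for a,d in [(3,0),(2,1)]: v=pts[d]-pts[a];print("head",np.degrees(np.arctan2(v[1],v[0])),np.linalg.norm(v))
for a,d in [(1,0),(2,3)]: v=pts[d]-pts[a];print("y",np.degrees(np.arctan2(v[1],v[0]))-90,np.linalg.norm(v))
plan(T([B[0],B[1],.335],down(np.radians(-8))))
```

```text
(array([288.691, 126.821], dtype=float32), ((288.5, 126.5), (35.0, 35.0), 90.0))
button [0.5425249  0.31020217 0.137     ]
(array([293.0535, 224.4952], dtype=float32), ((293.4999694824219, 227.0), (14.999998092651367, 51.99999237060547), 0.0))
(293, 205) [0.48142304 0.31953614 0.147     ]
(293, 228) [0.46167637 0.32393086 0.147     ]
(295, 160) [0.51716997 0.30997841 0.147     ]
(293, 252) [0.44002423 0.32874966 0.147     ]
[0.62257674 0.3389091  0.115     ]
[0.60809221 0.25564156 0.115     ]
[0.51129251 0.27073544 0.115     ]
[0.52694582 0.35645447 0.115     ]
head -10.396414361308173 0.09722712127568497
head -8.862709711490671 0.09796941969660958
y -9.867955564216274 0.08451796137491796
y -10.348857006030684 0.08713654788803386
t 2.85 p [0.4769 0.3008 0.3996] F [-0.29 -0.85  0.44] M [ 0.03 -0.02  0.01] w 0.003
n 3 row [-0.141, -0.419, 0.431, -0.008, -0.034, -0.215] total mm [-22.6 -62.4  64.6] deg 3.26
mid [0.51  0.305 0.367]
```

>>> servo_tool(motion=[[[-0.14,-0.42,0.4,0,0,0],[-0.14,-0.42,0.4,0,0,0],[-0.14,-0.42,0.4,0,0,0],[0,0,0,0,0,0]]])

```text
clock: 3.25
position: [0.5477, 0.3011, 0.3381]
ee_rot: [-0.632, 0.775, -0.007, -0.003]
ft_force: [-0.8, -1.1, -0.3]
grip_width: -0.003
```

Run:
```python
from h import *
plan(T([.5425,.3105,.315],down(np.radians(-10))))
c=shot("wrist");save("w3.png",c["color"])
print(proj(c,[.5425,.3102,.137]))
```

```text
t 3.25 p [0.5477 0.3011 0.3381] F [-0.85 -1.05 -0.31] M [-0.03  0.05 -0.  ] w -0.003
n 1 row [-0.17, 0.143, 0.458, -0.075, -0.159, -0.314] total mm [-8.5  7.2 22.9] deg 1.8
mid [0.545 0.306 0.327]
[300.31277062 242.54251078]
```

View pics/w3.png

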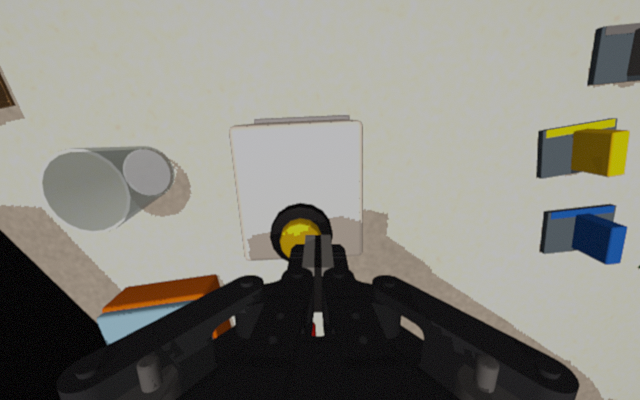

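>>> servo_tool(motion=[[[-0.09,0.08,0.23,-0.04,-0.08,-0.16],[-0.09,0.07,0.23,-0.04,-0.08,-0.16],[0,0,0,0,0,0]]])

```text
clock: 3.6
position: [0.5401, 0.3107, 0.3171]
ee_rot: [-0.644, 0.765, 0.0, 0.002]
ft_force: [-0.4, 0.5, -0.1]
grip_width: 0.004
```

Run:
```python
from h import *
plan(T([.5425,.3105,.3065],down(np.radians(-10))),3)
```

```text
t 3.6 p [0.5401 0.3107 0.3171] F [-0.37  0.45 -0.07] M [-0.01  0.08 -0.02] w 0.004
n 3 row [-0.001, -0.016, 0.071, -0.008, 0.011, 0.01] total mm [-0.1 -2.4 10.6] deg 0.25
mid [0.541 0.311 0.312]
```

>>> servo_tool(motion=[[[0,-0.02,0.07,0,0,0],[0,-0.02,0.07,0,0,0],[0,0,0.05,0,0,0],[0,0,0.03,0,0,0]]])

```text
clock: 4.0
position: [0.5415, 0.3108, 0.3073]
ee_rot: [-0.644, 0.765, -0.001, 0.003]
ft_force: [-2.4, -0.6, 2.8]
grip_width: -0.003
```

Run:
```python
from h import *
now();c=shot("scene");save("s2.png",c["color"],330,190,130,110,5)
```

```text
t 4.0 p [0.5415 0.3108 0.3073] F [-2.39 -0.61  2.79] M [-0.26  0.52 -0.  ] w -0.003
```

View pics/s2.png

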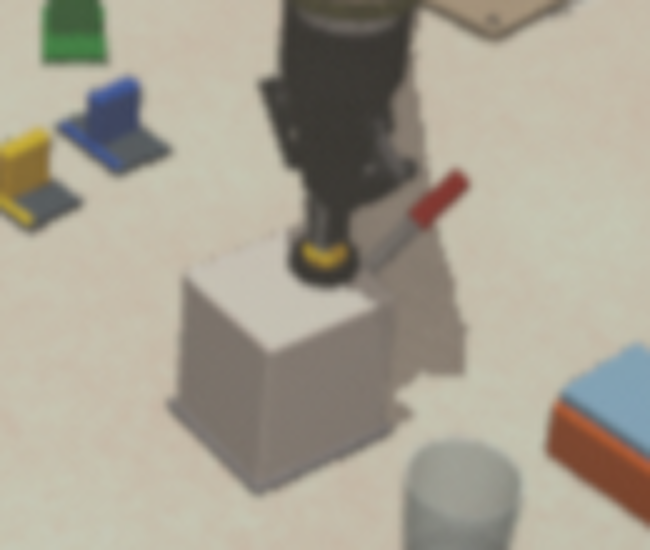

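The lever is still up (crop (438,198)) and the force is only about 2.8 N. I'll press a little further.

>>> servo_tool(motion=[[[0,-0.01,0.06,0,0,0],[0,0,0.05,0,0,0],[0,0,0,0,0,0]]])

```text
clock: 4.35
position: [0.5419, 0.3112, 0.3051]
ee_rot: [-0.644, 0.765, -0.001, 0.003]
ft_force: [-2.7, -1.4, 4.0]
grip_width: -0.001
```

Run:
```python
from h import *
now();c=shot("scene");save("s3.png",c["color"],330,190,130,110,5)
```

```text
t 4.35 p [0.5419 0.3112 0.3051] F [-2.66 -1.44  4.01] M [-0.47  0.63  0.01] w -0.001
```

View pics/s3.png

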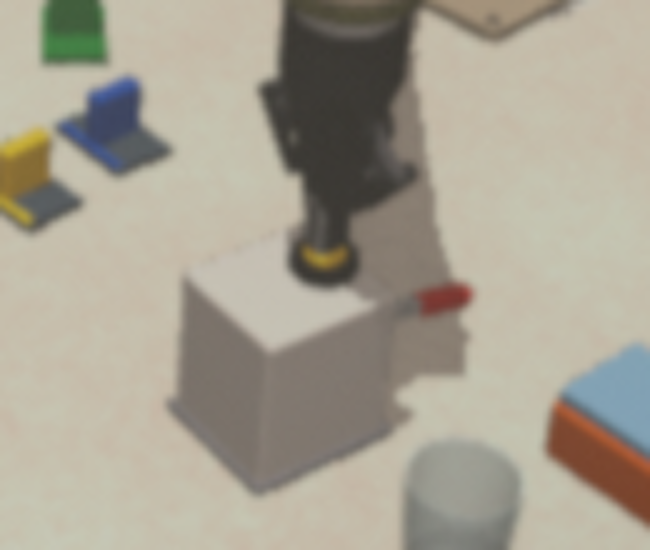

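The lever has dropped: its grip is now level with the box's top edge in the crop, at (445,298). I'll lift off and move to a pre-grasp at the lever.

```bash
cat >> h.py <<'E'
def pitch(head,a):
    "tool down then tilted so fingers point forward (+heading) by a rad"
    Rm=down(head);return R.from_rotvec(Rm[:,0]*a).as_matrix()@Rm
def gp(P,Rm,off=.155): return T(np.asarray(P)-Rm[:,2]*off,Rm)
E
python3 - <<'E'
from h import *
h=np.radians(-10);Rm=pitch(h,np.radians(26));print(Rm[:,2])
Rm=pitch(h,np.radians(26))
G=np.array([.440,.3272,.045])
print(gp(G,Rm)[:3,3])
plan(gp(G-Rm[:,2]*.16,Rm))
c=np.load("/tmp/w2.npy",allow_pickle=True).item()
for z in (.0,.04): print([plane(c,*q,z) for q in [(220,204),(231,258),(218,268)]])
E
```

```text
[ 0.4317113  -0.07612235 -0.89879405]
[0.37308475 0.33899896 0.18431308]
t 4.4 p [0.5419 0.3112 0.305 ] F [-1.82 -2.31  4.12] M [-0.46  0.65 -0.04] w 0.002
n 6 row [0.004, 0.781, -0.231, 0.855, 0.008, 0.005] total mm [  1.  241.1 -24.6] deg 25.65
mid [0.424 0.331 0.33 ]
[array([0.45895373, 0.43721543, 0.        ]), array([0.37769533, 0.44510588, 0.        ]), array([0.36589083, 0.4680109 , 0.        ])]
[array([0.46847089, 0.4210344 , 0.04      ]), array([0.39601308, 0.42807029, 0.04      ]), array([0.38548705, 0.44849461, 0.04      ])]
```

>>> servo_tool(motion=[[[0,0,-0.5,0,0,0],[0,0,-0.5,0,0,0],[0,0.78,0,0.85,0,0],[0,0.78,0,0.85,0,0],[0,0.78,0,0.85,0,0],[0,0.78,0,0.85,0,0],[0,0.78,0,0.85,0,0],[0,0.7,0,0.85,0,0],[0,0,0,0,0,0]]], jaw=110, force=25)

```text
clock: 5.3
position: [0.441, 0.3371, 0.3291]
ee_rot: [-0.647, 0.755, -0.095, 0.047]
ft_force: [-0.3, 0.4, 0.0]
grip_width: 0.566
```

Run:
```python
from h import *
h=np.radians(-10);Rm=pitch(h,np.radians(26))
G=np.array([.440,.3272,.045])
plan(gp(G-Rm[:,2]*.1,Rm))
c=shot("wrist");save("w4.png",c["color"]);print(proj(c,G))
s=shot("scene");save("s4.png",s["color"],330,170,130,120,5);print(proj(s,G))
```

```text
t 5.3 p [0.441  0.3371 0.3291] F [-0.33  0.41  0.04] M [0.13 0.2  0.01] w 0.566
n 3 row [0.046, 0.817, 0.141, 0.942, -0.168, 0.123] total mm [  5.2 120.2  31.2] deg 14.47
mid [0.384 0.342 0.305]
[311.88135954 255.09990131]
[417.57679857 249.74091796]
```

View pics/w4.png

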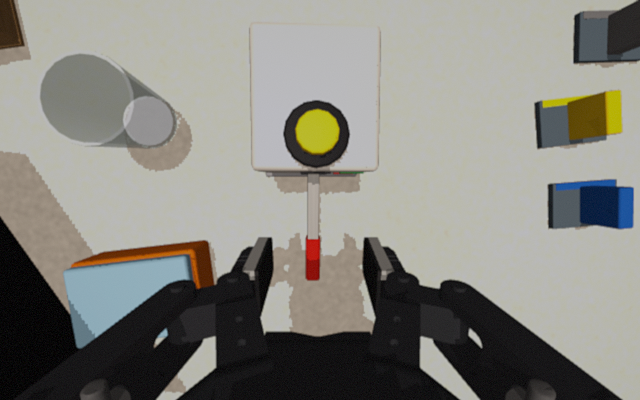

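View pics/s4.png

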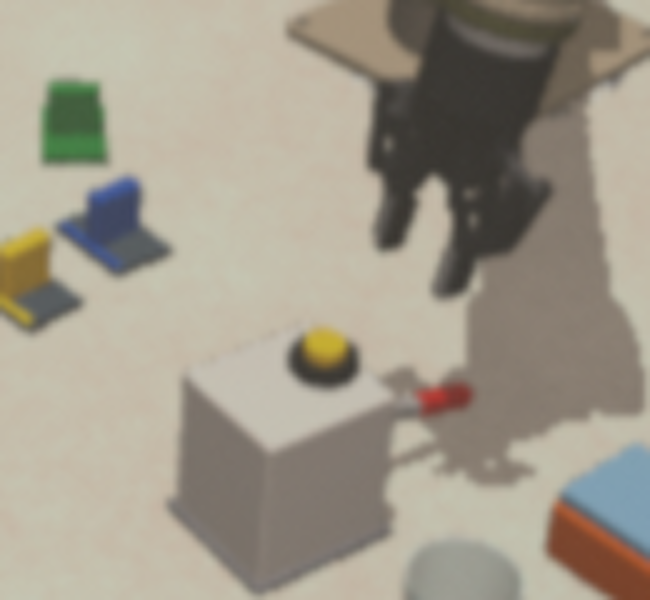

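The dropped lever's grip is at wrist (313,258), against a predicted (312,255). I'll continue to the grasp.

>>> servo_tool(motion=[[[0.05,0.82,0.1,0.94,-0.17,0.12],[0.05,0.82,0.1,0.94,-0.17,0.12],[0.05,0.8,0.1,0.94,-0.17,0.12],[0,0,0,0,0,0]]])

```text
clock: 5.8
position: [0.423, 0.339, 0.3073]
ee_rot: [-0.644, 0.754, -0.117, 0.053]
ft_force: [-0.7, 0.5, 0.1]
grip_width: 0.567
```

Run:
```python
from h import *
h=np.radians(-10);Rm=pitch(h,np.radians(26))
G=np.array([.440,.3272,.045])
plan(gp(G-Rm[:,2]*.06,Rm))
plan(gp(G,Rm))
```

```text
t 5.8 p [0.423  0.339  0.3073] F [-0.74  0.5   0.08] M [0.14 0.28 0.01] w 0.567
n 3 row [0.034, 0.623, 0.283, 0.785, -0.244, 0.123] total mm [ 3.2 90.2 48.8] deg 12.47
mid [0.383 0.341 0.275]
t 5.8 p [0.423  0.339  0.3073] F [-0.74  0.5   0.08] M [0.14 0.28 0.01] w 0.567
n 3 row [0.018, 0.568, 0.68, 0.785, -0.244, 0.123] total mm [ -0.4  77.9 107.4] deg 12.47
mid [0.395 0.338 0.247]
```

Run:
```python
from h import *
o=status.get_obs();print(np.round(o["joint_pos"],3))
```

```text
[-1.348  0.212  0.575  1.88   0.152  1.001 -2.594]
```

Joint 7 is at its range limit (-2.594), so the arm stalled. I'll take the equivalent half-turned grasp by rotating the tool 180 degrees about its z axis, up here in the clear.

>>> servo_tool(motion=[[[0,0,0,0,0,-1],[0,0,0,0,0,-1],[0,0,0,0,0,-1],[0,0,0,0,0,-1],[0,0,0,0,0,-1],[0,0,0,0,0,-1],[0,0,0,0,0,-1],[0,0,0,0,0,-1],[0,0,0,0,0,-1],[0,0,0,0,0,-1],[0,0,0,0,0,-1],[0,0,0,0,0,-1]]])

```text
clock: 7.0
position: [0.442, 0.3255, 0.3124]
ee_rot: [0.936, -0.328, 0.125, 0.014]
ft_force: [-0.2, -0.7, -0.6]
grip_width: 0.568
```

>>> servo_tool(motion=[[[0,0,0,0,0,-1],[0,0,0,0,0,-1],[0,0,0,0,0,-1],[0,0,0,0,0,-1],[0,0,0,0,0,-1],[0,0,0,0,0,-1],[0,0,0,0,0,-1],[0,0,0,0,0,-1],[0,0,0,0,0,-1],[0,0,0,0,0,-1],[0,0,0,0,0,-1],[0,0,0,0,0,-1]]])

```text
clock: 8.2
position: [0.463, 0.3074, 0.3192]
ee_rot: [0.975, 0.187, 0.099, 0.072]
ft_force: [0.6, 0.7, -0.1]
grip_width: 0.566
```

```bash
cat >> h.py <<'E'
FL=np.diag([-1.,-1.,1.])
E
python3 - <<'E'
from h import *
o=status.get_obs();print(np.round(o["joint_pos"],3))
h=np.radians(-10);Rm=pitch(h,np.radians(26))@FL
G=np.array([.440,.3272,.045])
plan(gp(G-Rm[:,2]*.06,Rm))
E
```

```text
[-1.045  0.208  0.346  1.83   0.181  1.022 -0.419]
t 8.2 p [0.463  0.3074 0.3192] F [ 0.65  0.67 -0.07] M [0.08 0.18 0.03] w 0.566
n 12 row [-0.101, -0.225, 0.057, -0.157, 0.16, -0.954] total mm [-105.3  -88.2   49.3] deg 58.8
mid [0.408 0.343 0.282]
```

>>> servo_tool(motion=[[[-0.1,-0.22,0,-0.16,0.16,-0.95],[-0.1,-0.22,0,-0.16,0.16,-0.95],[-0.1,-0.22,0,-0.16,0.16,-0.95],[-0.1,-0.22,0,-0.16,0.16,-0.95],[-0.1,-0.22,0,-0.16,0.16,-0.95],[-0.1,-0.22,0,-0.16,0.16,-0.95],[-0.1,-0.22,0,-0.16,0.16,-0.95],[-0.1,-0.22,0,-0.16,0.16,-0.95],[-0.1,-0.22,0,-0.16,0.16,-0.95],[-0.1,-0.22,0,-0.16,0.16,-0.95],[-0.1,-0.22,0,-0.16,0.16,-0.95],[-0.1,-0.22,0,-0.16,0.16,-0.95]]])

```text
clock: 9.4
position: [0.357, 0.3335, 0.2789]
ee_rot: [0.747, 0.623, 0.15, 0.177]
ft_force: [0.9, 0.5, 0.5]
grip_width: 0.567
```

Run:
```python
from h import *
o=status.get_obs();print(np.round(o["joint_pos"],3))
h=np.radians(-10);Rm=pitch(h,np.radians(26))@FL
G=np.array([.440,.3272,.045])
plan(gp(G-Rm[:,2]*.06,Rm))
```

```text
[-1.181  0.08   0.197  2.09   0.556  0.857  0.059]
t 9.4 p [0.357  0.3335 0.2789] F [0.93 0.52 0.48] M [0.11 0.45 0.05] w 0.567
n 1 row [0.16, -0.571, 0.622, 0.161, -0.001, -0.073] total mm [  8.  -28.6  31.1] deg 0.88
mid [0.352 0.339 0.259]
```

>>> servo_tool(motion=[[[0.08,-0.29,0.31,0.08,0,-0.04],[0.08,-0.29,0.31,0.08,0,-0.04],[0,0,0,0,0,0]]])

```text
clock: 9.7
position: [0.3499, 0.3416, 0.2395]
ee_rot: [0.748, 0.624, 0.146, 0.172]
ft_force: [-0.0, 0.7, 0.4]
grip_width: 0.571
```

Run:
```python
from h import *
h=np.radians(-10);Rm=pitch(h,np.radians(26))@FL
G=np.array([.440,.3272,.045])
plan(gp(G,Rm))
c=shot("wrist");save("w5.png",c["color"]);print(proj(c,G))
o=status.get_obs();print(np.round(o["joint_pos"],3))
```

```text
t 9.7 p [0.3499 0.3416 0.2395] F [-0.05  0.74  0.41] M [0.11 0.49 0.  ] w 0.571
n 2 row [0.014, -0.033, 0.598, 0.006, -0.008, -0.029] total mm [ 1.4 -3.3 59.8] deg 0.31
mid [0.361 0.34  0.212]
[320.09520587 217.45489026]
[-1.192e+00  1.450e-01  1.950e-01  2.113e+00  5.680e-01  7.840e-01
  1.000e-03]
```

View pics/w5.png

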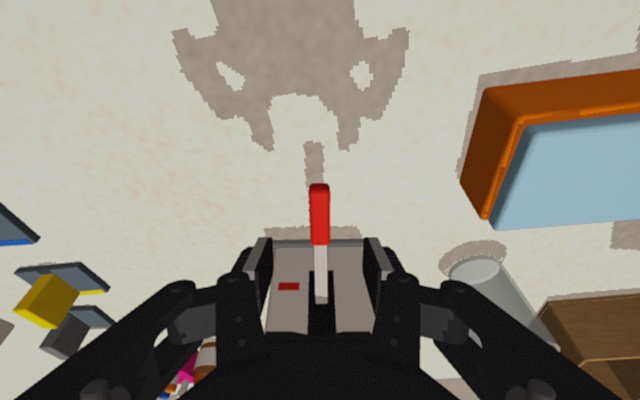

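The grip is at (320,214), centred between the fingers, so I'll advance and pinch.

>>> servo_tool(motion=[[[0.01,-0.03,0.4,0,0,0],[0.01,-0.03,0.4,0,0,0],[0,0,0.35,0,0,0],[0,0,0,0,0,0]]])

```text
clock: 10.15
position: [0.3801, 0.3377, 0.1923]
ee_rot: [0.751, 0.62, 0.15, 0.171]
ft_force: [-0.3, -0.1, 0.2]
grip_width: 0.57
```

Run:
```python
from h import *
h=np.radians(-10);Rm=pitch(h,np.radians(26))@FL
G=np.array([.440,.3272,.045])
plan(gp(G,Rm))
```

```text
t 10.15 p [0.3801 0.3377 0.1923] F [-0.27 -0.13  0.22] M [0.08 0.47 0.01] w 0.57
n 1 row [-0.002, -0.199, 0.08, 0.063, -0.068, -0.205] total mm [-0.1 -9.9  4. ] deg 1.12
mid [0.377 0.338 0.188]
```

>>> servo_tool(motion=[[[0,-0.2,0.08,0.06,-0.07,-0.2],[0,0,0,0,0,0]]])

```text
clock: 10.35
position: [0.374, 0.3391, 0.186]
ee_rot: [0.747, 0.625, 0.145, 0.172]
ft_force: [-0.7, 0.7, 0.0]
grip_width: 0.567
```

>>> servo_tool(motion=[[[0,0,0,0,0,0],[0,0,0,0,0,0],[0,0,0,0,0,0],[0,0,0,0,0,0],[0,0,0,0,0,0]]], jaw=255, force=22)

```text
clock: 10.85
position: [0.3735, 0.3392, 0.1881]
ee_rot: [0.747, 0.626, 0.146, 0.172]
ft_force: [-0.3, -0.6, -0.2]
grip_width: 0.153
```

Run:
```python
from h import *
C=now()
h=np.radians(-10);G=np.array([.440,.3272,.045])
f=np.array([np.cos(h),np.sin(h),0]);H=G+f*.1174;H[2]=.070
ax=-np.cross([0,0,1],f)  # try sign
for s in (1,-1):
    M=np.eye(4);Q=R.from_rotvec(s*ax*np.radians(52)).as_matrix();M[:3,:3]=Q;M[:3,3]=H-Q@H
    g=(M@np.r_[G,1])[:3];print(s,g)
    if g[2]>.1:
        N=13;Q=R.from_rotvec(s*ax*np.radians(52/N)).as_matrix();M[:3,:3]=Q;M[:3,3]=H-Q@H
        S=np.linalg.inv(C)@M@C
        print(np.r_[S[:3,3]/.05,np.degrees(R.from_matrix(S[:3,:3]).as_rotvec())/5].round(3).tolist())
c=shot("wrist");save("w6.png",c["color"])
```

```text
t 10.85 p [0.3735 0.3392 0.1881] F [-0.26 -0.56 -0.19] M [-0.2   0.43  0.29] w 0.153
1 [ 0.50383683  0.31594385 -0.037904  ]
-1 [0.46503487 0.32278568 0.14712093]
[0.001, 0.267, -0.15, 0.8, -0.001, 0.001]
```

View pics/w6.png

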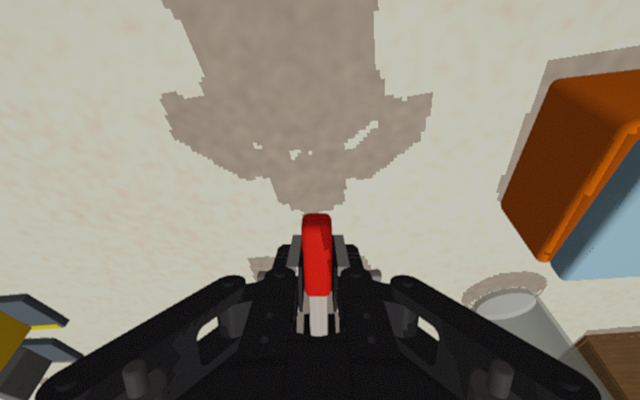

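It is gripped (opening about 13 mm, red bar between the pads at (317,255)). I'll lift along the arc and check halfway.

>>> servo_tool(motion=[[[0,0.27,-0.15,0.8,0,0],[0,0.27,-0.15,0.8,0,0],[0,0.27,-0.15,0.8,0,0],[0,0.27,-0.15,0.8,0,0],[0,0.27,-0.15,0.8,0,0],[0,0.27,-0.15,0.8,0,0]]])

```text
clock: 11.5
position: [0.4389, 0.3275, 0.255]
ee_rot: [0.764, 0.645, 0.008, 0.008]
ft_force: [2.9, -3.5, -2.3]
grip_width: 0.156
```

```bash
cat > arc.py <<'E'
from h import *
C=now();o=status.get_obs();print(np.round(o["joint_pos"],3))
print("tool z",C[:3,2].round(3),"tilt",np.degrees(np.arctan2(C[0,2],-C[2,2])).round(1),"grasp pt",(C[:3,3]+.155*C[:3,2]).round(4))
E
python3 arc.py
```

```text
t 11.5 p [0.4389 0.3275 0.255 ] F [ 2.94 -3.54 -2.29] M [-1.   -0.4   0.11] w 0.156
[-0.844  0.292  0.132  1.851 -0.026  0.986  0.698]
tool z [ 0.022 -0.002 -1.   ] tilt 1.3 grasp pt [0.4423 0.3272 0.1   ]
```

>>> servo_tool(motion=[[[0,0.27,-0.15,0.8,0,0],[0,0.27,-0.15,0.8,0,0],[0,0.27,-0.15,0.8,0,0],[0,0.27,-0.15,0.8,0,0],[0,0.27,-0.15,0.8,0,0],[0,0.27,-0.15,0.8,0,0],[0,0,0,0,0,0]]])

```text
clock: 12.2
position: [0.5279, 0.3123, 0.2875]
ee_rot: [0.747, 0.632, -0.133, -0.16]
ft_force: [-4.6, -1.5, 1.8]
grip_width: 0.155
```

```bash
python3 arc.py
```

```text
t 12.2 p [0.5279 0.3123 0.2875] F [-4.63 -1.48  1.79] M [-0.4   0.64  0.38] w 0.155
[-0.625  0.516  0.122  1.495 -0.322  1.475  0.983]
tool z [-0.401  0.071 -0.913] tilt -23.7 grasp pt [0.4658 0.3234 0.146 ]
```

>>> servo_tool(motion=[[[0,0.12,-0.07,0.35,0,0],[0,0,0,0,0,0]]])

```text
clock: 12.4
position: [0.5346, 0.3114, 0.288]
ee_rot: [0.744, 0.63, -0.143, -0.172]
ft_force: [-3.6, -2.4, 3.9]
grip_width: 0.157
```

>>> servo_tool(motion=[[[0,0,0,0,0,0],[0,0,0,0,0,0],[0,0,0,0,0,0]]], jaw=110)

```text
clock: 12.7
position: [0.5342, 0.3121, 0.2878]
ee_rot: [0.744, 0.63, -0.142, -0.171]
ft_force: [-0.8, 0.4, 0.3]
grip_width: 0.57
```

>>> servo_tool(motion=[[[0,0,-0.5,0,0,0],[0,0,-0.8,0,0,0],[0,0,-0.8,0,0,0],[0,0,0,0,0,0]]])

```text
clock: 13.1
position: [0.5789, 0.3048, 0.385]
ee_rot: [0.744, 0.631, -0.142, -0.17]
ft_force: [0.1, 0.3, 0.0]
grip_width: 0.573
```

```bash
python3 - <<'E'
from h import *
now();s=shot("scene");save("s5.png",s["color"],330,150,130,120,5);print(proj(s,[.4645,.3228,.147]))
E
python3 arc.py
```

```text
t 13.1 p [0.5789 0.3048 0.385 ] F [0.13 0.32 0.02] M [-0.09 -0.48  0.01] w 0.573
[414.62522886 226.99804388]
t 13.15 p [0.5779 0.3052 0.3825] F [ 0.21  1.35 -0.13] M [-0.08 -0.46 -0.01] w 0.564
[-0.581  0.549  0.144  1.247 -0.33   1.723  0.975]
tool z [-0.428  0.072 -0.901] tilt -25.4 grasp pt [0.5115 0.3163 0.2429]
```

View pics/s5.png

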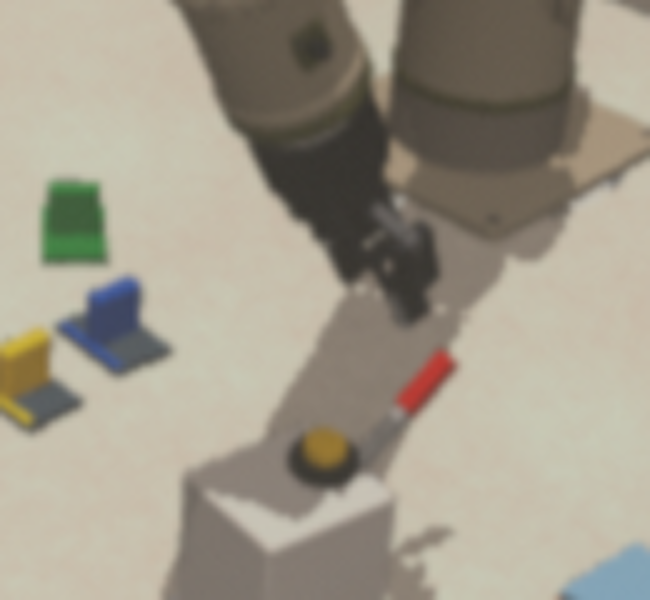

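The lever is fully up: its grip is at crop (427,384), the same as at the start, and the expected spot is (423,385). Now I'll transit to the blue holder, turning the tool back.

Run:
```python
from h import *
plan(T([.42,.15,.40],np.diag([1.,-1,-1])),18)
c=np.load("/tmp/w1.npy",allow_pickle=True).item();t=np.load("/tmp/top.npy",allow_pickle=True).item()
```

```text
t 13.15 p [0.5779 0.3052 0.3825] F [ 0.21  1.35 -0.13] M [-0.08 -0.46 -0.01] w 0.564
n 18 row [-0.269, 0.008, -0.007, -0.237, 0.201, 0.879] total mm [-178.9 -125.1   40.7] deg 83.94
mid [0.528 0.198 0.39 ]
```

>>> servo_tool(motion=[[[-0.27,0,0,-0.24,0.2,0.88],[-0.27,0,0,-0.24,0.2,0.88],[-0.27,0,0,-0.24,0.2,0.88],[-0.27,0,0,-0.24,0.2,0.88],[-0.27,0,0,-0.24,0.2,0.88],[-0.27,0,0,-0.24,0.2,0.88],[-0.27,0,0,-0.24,0.2,0.88],[-0.27,0,0,-0.24,0.2,0.88],[-0.27,0,0,-0.24,0.2,0.88],[-0.27,0,0,-0.24,0.2,0.88],[-0.27,0,0,-0.24,0.2,0.88],[-0.27,0,0,-0.24,0.2,0.88]]])

```text
clock: 14.35
position: [0.4791, 0.1756, 0.3778]
ee_rot: [0.974, 0.213, -0.054, -0.055]
ft_force: [-0.3, -0.2, 0.2]
grip_width: 0.563
```

Run:
```python
from h import *
plan(T([.40,.015,.37],down(0)))
print(np.round(status.get_obs()["joint_pos"],3))
```

```text
t 14.35 p [0.4791 0.1756 0.3778] F [-0.35 -0.22  0.2 ] M [-0.08 -0.16 -0.01] w 0.563
n 23 row [0.013, 0.185, -0.004, -0.001, 0.091, 0.995] total mm [-138.4  113.7    4.4] deg 114.87
mid [0.483 0.074 0.37 ]
[-0.691  0.129  0.319  1.778 -0.169  1.334  0.105]
```

>>> servo_tool(motion=[[[0,0.19,0,0,0.09,1],[0,0.19,0,0,0.09,1],[0,0.19,0,0,0.09,1],[0,0.19,0,0,0.09,1],[0,0.19,0,0,0.09,1],[0,0.19,0,0,0.09,1],[0,0.19,0,0,0.09,1],[0,0.19,0,0,0.09,1],[0,0.19,0,0,0.09,1],[0,0.19,0,0,0.09,1],[0,0.19,0,0,0.09,1],[0,0.19,0,0,0.09,1]]])

```text
clock: 15.55
position: [0.4607, 0.067, 0.3552]
ee_rot: [0.946, -0.321, -0.033, -0.026]
ft_force: [0.2, 0.2, 0.2]
grip_width: 0.571
```

Run:
```python
from h import *
plan(T([.40,.015,.37],down(0)))
```

```text
t 15.55 p [0.4607 0.067  0.3552] F [0.15 0.18 0.24] M [-0.05 -0.03 -0.02] w 0.571
n 11 row [0.03, 0.147, -0.03, 0.01, 0.089, 0.955] total mm [-17.8  77.7 -15.6] deg 52.75
mid [0.436 0.034 0.362]
```

>>> servo_tool(motion=[[[0,0.15,-0.03,0,0.09,0.96],[0,0.15,-0.03,0,0.09,0.96],[0,0.15,-0.03,0,0.09,0.96],[0,0.15,-0.03,0,0.09,0.96],[0,0.15,-0.03,0,0.09,0.96],[0,0.15,-0.03,0,0.09,0.96],[0,0.15,-0.03,0,0.09,0.96],[0,0.15,-0.03,0,0.09,0.96],[0,0.15,-0.03,0,0.09,0.96],[0,0.15,-0.03,0,0.09,0.96],[0,0.15,-0.03,0,0.09,0.96],[0,0,0,0,0,0]]])

```text
clock: 16.75
position: [0.3787, 0.0301, 0.3594]
ee_rot: [-0.695, 0.719, 0.002, -0.01]
ft_force: [0.1, 0.9, 0.4]
grip_width: 0.57
```

Run:
```python
from h import *
now();c=shot("wrist");np.save("/tmp/w7.npy",c);save("w7.png",c["color"])
```

```text
t 16.75 p [0.3787 0.0301 0.3594] F [0.06 0.91 0.38] M [-0.02 -0.03 -0.01] w 0.57
```

View pics/w7.png

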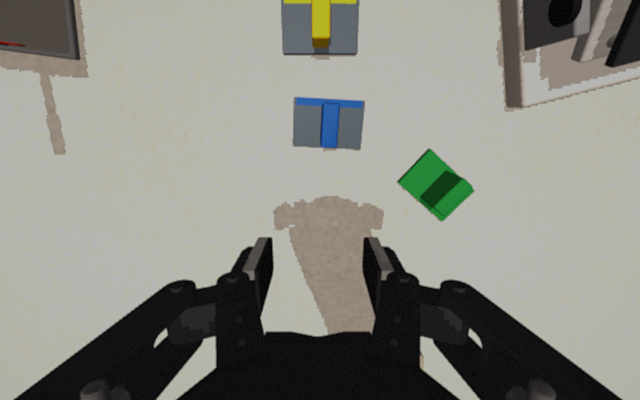

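The blue holder is in view: plate corners at (295,98), (364,101), (361,149) and (293,146), with the rib at about (330,124).

Run:
```python
from h import *
c=np.load("/tmp/w7.npy",allow_pickle=True).item()
img=cv2.resize(c["color"],None,fx=4,fy=4,interpolation=cv2.INTER_CUBIC)[80*4:165*4,280*4:380*4]
h=cv2.cvtColor(img,cv2.COLOR_RGB2HSV);m=((h[...,0]>95)&(h[...,0]<130)&(h[...,1]>45)).astype(np.uint8)*255
cv2.imwrite("pics/m7.png",np.hstack([m,cv2.cvtColor(img,cv2.COLOR_RGB2GRAY)]))
cs,_=cv2.findContours(m,0,1);k=max(cs,key=cv2.contourArea);print(cv2.minAreaRect(k))
q=cv2.boxPoints(cv2.minAreaRect(k));a=[280,80]+(q-1.5)/4;print(a)
P=np.array([plane(c,*x,.008) for x in a]);print(P,P.mean(0))
for i in range(4):
    d=P[(i+1)%4]-P[i];print(np.linalg.norm(d),np.degrees(np.arctan2(d[1],d[0])))
print("sat",h[[170],[60,120,200,300]])
```

```text
((192.4864044189453, 172.65560913085938), (271.75518798828125, 197.562255859375), 3.255021095275879)
[[292.42979813 145.51554871]
 [295.23421097  96.20466995]
 [363.06340027 100.06225586]
 [360.25898743 149.37313843]]
[[ 0.41252648  0.05227213  0.008     ]
 [ 0.46396731  0.04617402  0.008     ]
 [ 0.45764478 -0.0256793   0.008     ]
 [ 0.40554049 -0.0232216   0.008     ]] [0.43491976 0.01238631 0.008     ]
0.0518010241449834 -6.760641504898366
0.07213094296213049 -95.02863065780167
0.05216221475970658 177.29942633948954
0.07581626875641313 84.7130611482406
sat [[104  31 108]
 [102  30 110]
 [107 189 163]
 [100  29 106]]
```

View pics/m7.png

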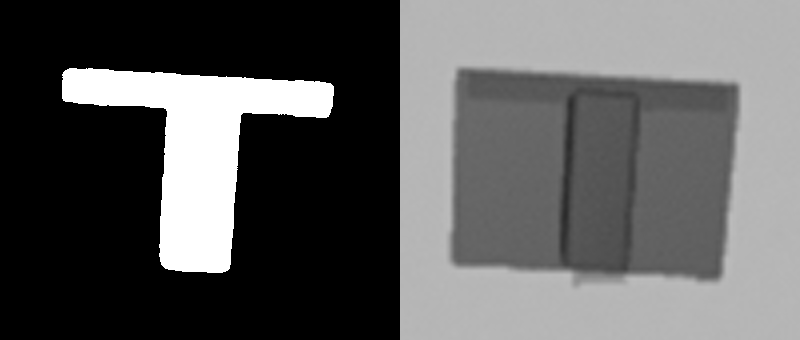

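Run:
```python
from h import *
c=np.load("/tmp/w7.npy",allow_pickle=True).item()
for z,qs in ((.008,[(58,68),(338,84),(321,279),(52,264)]),(.05,[(176,92),(238,95),(229,270),(163,268)])):
    P=np.array([plane(c,280+(x-1.5)/4,80+(y-1.5)/4,z) for x,y in qs]);print(P.round(4),P.mean(0))
    for i in range(4):
        d=P[(i+1)%4]-P[i];print(np.linalg.norm(d).round(4),np.degrees(np.arctan2(d[1],d[0])).round(1))
plan(gp([.435,.0115,.155],down(np.radians(-5))))
```

```text
[[ 0.4636  0.0474  0.008 ]
 [ 0.457  -0.0268  0.008 ]
 [ 0.4056 -0.0228  0.008 ]
 [ 0.4124  0.0521  0.008 ]] [0.43464506 0.01245574 0.008     ]
0.0745 -95.0
0.0516 175.5
0.0752 84.8
0.0514 -5.2
[[0.4556 0.0177 0.05  ]
 [0.4545 0.0034 0.05  ]
 [0.4143 0.006  0.05  ]
 [0.4154 0.022  0.05  ]] [0.43493946 0.01225701 0.05      ]
0.0144 -94.6
0.0402 176.2
0.016 86.2
0.0405 -6.1
t 16.8 p [0.379  0.0301 0.3593] F [-0.38  0.6   0.37] M [ 0.03 -0.04  0.03] w 0.568
n 2 row [0.156, -0.574, 0.487, 0.096, -0.066, 0.318] total mm [ 16.3 -57.4  48.5] deg 3.38
mid [0.407 0.021 0.335]
```

>>> servo_tool(motion=[[[0.15,-0.57,0.4,0.1,-0.07,0.32],[0.15,-0.57,0.4,0.1,-0.07,0.32],[0,0,0,0,0,0]]])

```text
clock: 17.1
position: [0.4365, 0.0126, 0.3169]
ee_rot: [-0.679, 0.734, -0.001, 0.003]
ft_force: [-1.2, -0.4, -0.1]
grip_width: 0.575
```

Run:
```python
from h import *
plan(gp([.4348,.0123,.09],down(np.radians(-5))))
```

```text
t 17.1 p [0.4365 0.0126 0.3169] F [-1.19 -0.38 -0.07] M [-0.    0.04 -0.01] w 0.575
n 2 row [0.006, 0.02, 0.719, -0.026, 0.016, 0.054] total mm [ 0.7  2.  71.9] deg 0.62
mid [0.436 0.012 0.281]
```

>>> servo_tool(motion=[[[0,0.02,0.72,0,0,0.05],[0,0.02,0.7,-0.03,0.02,0],[0,0,0,0,0,0]]])

```text
clock: 17.4
position: [0.4351, 0.0135, 0.2438]
ee_rot: [-0.68, 0.733, -0.001, 0.001]
ft_force: [-0.4, 0.3, -0.5]
grip_width: 0.563
```

Run:
```python
from h import *
plan(gp([.4348,.0123,.033],down(np.radians(-5))))
c=shot("wrist");save("w8.png",c["color"]);print(proj(c,[.4348,.0124,.05]))
```

```text
t 17.4 p [0.4351 0.0135 0.2438] F [-0.41  0.33 -0.48] M [0.01 0.04 0.03] w 0.563
n 2 row [0.013, 0.004, 0.558, -0.015, 0.004, 0.072] total mm [ 1.3  0.4 55.8] deg 0.74
mid [0.435 0.013 0.216]
[318.61137444 236.19396747]
```

View pics/w8.png

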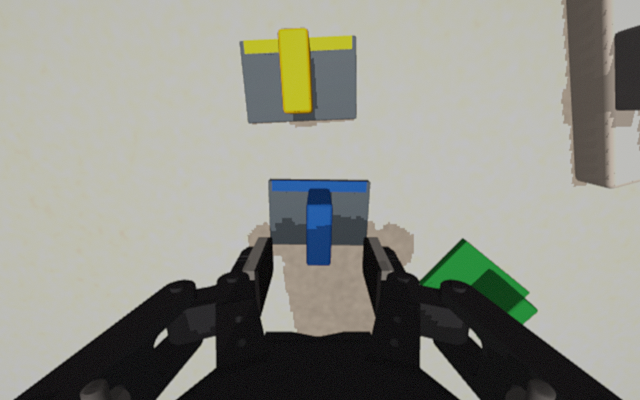

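The rib lies centred between the fingers at (319,236), as predicted. I'll descend and grip.

>>> servo_tool(motion=[[[0.01,0,0.56,-0.01,0,0.07],[0,0,0.52,0,0,0],[0,0,0,0,0,0]]])

```text
clock: 17.75
position: [0.4387, 0.0144, 0.1961]
ee_rot: [-0.68, 0.734, -0.002, 0.006]
ft_force: [-0.4, -0.9, 0.3]
grip_width: 0.571
```

Run:
```python
from h import *
plan(gp([.4348,.0123,.033],down(np.radians(-5))))
```

```text
t 17.75 p [0.4387 0.0144 0.1961] F [-0.36 -0.87  0.32] M [-0.01  0.08  0.01] w 0.571
n 1 row [0.048, 0.076, 0.162, -0.123, 0.059, 0.127] total mm [2.4 3.8 8.1] deg 0.93
mid [0.437 0.013 0.192]
```

>>> servo_tool(motion=[[[0.05,0.08,0.16,-0.12,0.06,0.13],[0,0,0,0,0,0]]])

```text
clock: 17.95
position: [0.4356, 0.0125, 0.1909]
ee_rot: [-0.676, 0.737, -0.001, 0.001]
ft_force: [0.0, -0.9, -0.2]
grip_width: 0.569
```

Run:
```python
from h import *
plan(gp([.4348,.0123,.033],down(np.radians(-5))))
```

```text
t 17.95 p [0.4356 0.0125 0.1909] F [ 0.03 -0.86 -0.22] M [-0.03  0.01 -0.  ] w 0.569
n 1 row [0.005, 0.015, 0.058, -0.03, 0.013, 0.002] total mm [0.2 0.8 2.9] deg 0.16
mid [0.435 0.012 0.189]
```

>>> servo_tool(motion=[[[0,0.01,0.05,-0.03,0.01,0],[0,0,0,0,0,0],[0,0,0,0,0,0],[0,0,0,0,0,0],[0,0,0,0,0,0],[0,0,0,0,0,0]]], jaw=255, force=60)

```text
clock: 18.55
position: [0.4362, 0.0128, 0.1914]
ee_rot: [-0.676, 0.737, -0.001, 0.002]
ft_force: [-0.3, 0.2, -1.5]
grip_width: 0.178
```

Run:
```python
from h import *
plan(gp([.4348,.0123,.033],down(np.radians(-5))))
C=now(0);np.save("/tmp/Tg.npy",C);print(C[:3,2])
```

```text
t 18.55 p [0.4362 0.0128 0.1914] F [-0.28  0.17 -1.46] M [ 0.02  0.03 -0.02] w 0.178
n 1 row [0.012, 0.027, 0.068, -0.045, 0.028, 0.008] total mm [0.6 1.3 3.4] deg 0.27
mid [0.435 0.013 0.19 ]
[ 0.00410313  0.00212319 -0.99998933]
```

>>> servo_tool(motion=[[[0,0,-0.4,0,0,0],[0,0,-0.8,0,0,0],[0,0,-0.8,0,0,0],[0,0,-0.8,0,0,0],[0,0,-0.8,0,0,0],[0,0,0,0,0,0]]])

```text
clock: 19.15
position: [0.4343, 0.012, 0.3768]
ee_rot: [-0.676, 0.737, 0.0, -0.0]
ft_force: [-0.3, 0.7, -1.2]
grip_width: 0.178
```

Run:
```python
from h import *
now();c=shot("wrist");save("w9.png",c["color"])
```

```text
t 19.15 p [0.4343 0.012  0.3768] F [-0.27  0.66 -1.22] M [ 0.01 -0.11 -0.  ] w 0.178
```

View pics/w9.png

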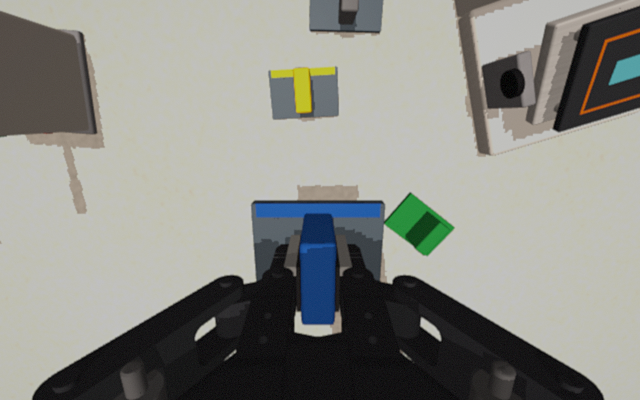

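The holder is in hand (opening 0.178, about 15 mm, with its plate level in view and the far edge at row 202). Next I check the hand-to-holder offset and plan a stand-off in front of the face, tilted to match.

```bash
cat >> h.py <<'E'
def edgecheck():
    pass
def facepose_target(cen,tilt,head,HT,off=0,dy=0,dx=0):
    "tool pose with holder flush, off = standoff along normal"
    x0=np.array([np.cos(head),np.sin(head),0]);z=np.array([0,0,1])*np.cos(tilt)-x0*np.sin(tilt)
    y=np.cross(z,x0);y/=np.linalg.norm(y);x=np.cross(y,z);F=np.c_[x,y,z]
    return T(np.asarray(cen)+z*off+x*dx+y*dy,F)@np.linalg.inv(HT)
E
python3 - <<'E'
from h import *
Tg=np.load("/tmp/Tg.npy");h=np.radians(-5)
Th=T([.4348,.0124,0],R.from_euler("z",h).as_matrix())
HT=np.linalg.inv(Tg)@Th;print(HT.round(4))
c=np.load("/tmp/wrist.npy",allow_pickle=True).item();C=now(0)
# edge at tool z plane
def tp(u,v,zt):
    p,d=ray(c,u,v);p=np.linalg.inv(C)@np.r_[p,1];d=C[:3,:3].T@d;return p[:3]+d*(zt-p[2])/d[2]
zt=HT[2,3]-.008
print(tp(252,202,zt),tp(384,202,zt))
np.save("/tmp/HT.npy",HT)
cen=[.522,-.2474,.1131]
plan(facepose_target(cen,np.radians(22.9),np.radians(12.5),HT,off=.13,dx=-.06))
E
```

```text
[[ 7.000e-04 -1.000e+00 -2.500e-03  9.000e-04]
 [-1.000e+00 -7.000e-04 -3.900e-03  2.100e-03]
 [ 3.900e-03  2.500e-03 -1.000e+00  1.914e-01]
 [ 0.000e+00  0.000e+00  0.000e+00  1.000e+00]]
[-0.03704661 -0.02506694  0.18338963] [ 0.03837512 -0.02507714  0.18338963]
t 19.2 p [0.4337 0.0121 0.3743] F [-0.32  0.47 -2.21] M [-0.01  0.01  0.05] w 0.18
n 7 row [0.842, 0.276, -0.092, 0.661, -0.106, -0.495] total mm [304.2  60.4 -11.3] deg 29.15
mid [ 0.38  -0.133  0.386]
```

>>> servo_tool(motion=[[[0.84,0.2,-0.09,0.66,-0.1,-0.5],[0.84,0.2,-0.09,0.66,-0.1,-0.5],[0.84,0.2,-0.09,0.66,-0.1,-0.5],[0.84,0.28,-0.09,0.66,-0.1,-0.5],[0.84,0.28,-0.09,0.66,-0.1,-0.5],[0.84,0.28,-0.09,0.66,-0.1,-0.5],[0.84,0.28,-0.09,0.66,-0.1,-0.5],[0,0,0,0,0,0]]])

```text
clock: 20.0
position: [0.3534, -0.2965, 0.3763]
ee_rot: [0.769, -0.607, 0.127, -0.156]
ft_force: [0.5, 0.7, -2.2]
grip_width: 0.18
```

Run:
```python
from h import *
HT=np.load("/tmp/HT.npy");HT[1,3]=.0014;np.save("/tmp/HT.npy",HT)
plan(facepose_target([.522,-.2474,.1131],np.radians(22.9),np.radians(12.5),HT,off=.13,dx=-.06))
c=shot("wrist");np.save("/tmp/w10.npy",c);save("w10.png",c["color"]);print(np.round(status.get_obs()["joint_pos"],2))
```

```text
t 20.0 p [ 0.3534 -0.2965  0.3763] F [ 0.45  0.72 -2.2 ] M [-0.02  0.46 -0.02] w 0.18
n 1 row [-0.238, 0.002, -0.215, -0.014, -0.023, 0.189] total mm [-11.9   0.1 -10.8] deg 0.95
mid [ 0.35  -0.291  0.381]
[-0.53 -0.38  1.06  2.06  0.06  0.98 -0.81]
```

View pics/w10.png

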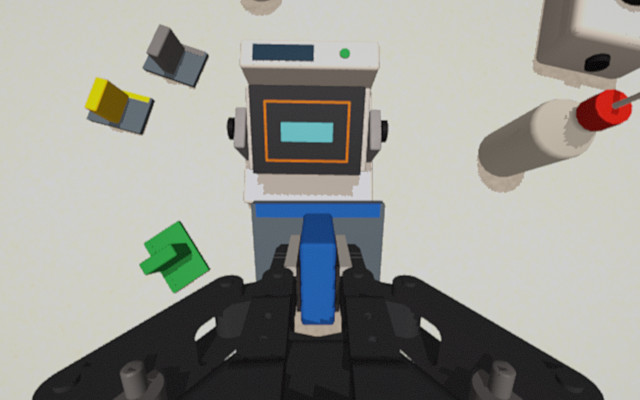

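The face outline is fully visible, at columns 264–350 and rows 100–162. I'll measure again.

Run:
```python
from h import *
c=np.load("/tmp/w10.npy",allow_pickle=True).item()
q=outline(c,(250,85,115,90));q=facepose(c,q);print(q)
c1=np.load("/tmp/w1.npy",allow_pickle=True).item();q1=facepose(c1,outline(c1,(270,100,120,90)))
P=np.array([tri([(c,*a),(c1,*b)]) for a,b in zip(q,q1)]);print(P.round(4));
m=P.mean(0);u=P[0]+P[1]-P[2]-P[3];v=P[0]+P[3]-P[1]-P[2];n=np.cross(u,v);n/=np.linalg.norm(n)
print("tri c",m.round(4),"n",n.round(3),"tilt",np.degrees(np.arccos(n[2])),"lens",np.linalg.norm(u)/2,np.linalg.norm(v)/2,"head from y",np.degrees(np.arctan2(-v[0],v[1])))
```

```text
c [ 0.5204 -0.2477  0.1133] z [-0.364 -0.022  0.931] tilt 21.38 head 12.65 zhead 3.41 err [0.24767463]
c [ 0.5208 -0.2487  0.1134] z [-0.283 -0.199  0.938] tilt 20.25 head 12.74 zhead 35.08 err [0.49806627]
[[262.52642868  99.08110176]
 [350.50166329 100.55791714]
 [347.55776355 162.64536965]
 [264.89322405 161.37880882]]
c [ 0.522  -0.2474  0.1131] z [-0.38  -0.085  0.921] tilt 22.9 head 12.48 zhead 12.62 err [0.0538814]
c [ 0.5249 -0.2461  0.1158] z [0.556 0.2   0.807] tilt 36.19 head 9.54 zhead -160.23 err [3.61540679]
[[ 0.5391 -0.2012  0.1211]
 [ 0.5571 -0.2822  0.1213]
 [ 0.5042 -0.2939  0.0984]
 [ 0.4862 -0.213   0.0979]]
tri c [ 0.5216 -0.2476  0.1097] n [-0.384 -0.082  0.92 ] tilt 23.093533556698993 lens 0.058867476810893306 0.08293253898113091 head from y 12.529769708036842
```

The two estimates agree: tilt is about 23.0°, heading 12.5° and centre (0.5215, -0.2475, 0.111). I'll approach to a 20 mm stand-off.

```bash
cat > ap.py <<'E'
import sys
from h import *
HT=np.load("/tmp/HT.npy");off=float(sys.argv[1]);dx=float(sys.argv[2]) if len(sys.argv)>2 else 0;dy=float(sys.argv[3]) if len(sys.argv)>3 else 0
tilt=float(sys.argv[4]) if len(sys.argv)>4 else 23.
plan(facepose_target([.5215,-.2475,.111],np.radians(tilt),np.radians(12.5),HT,off=off,dx=dx,dy=dy),lin=.03,ang=3)
print("j",np.round(status.get_obs()["joint_pos"],2))
E
python3 ap.py .06;python3 ap.py .02
```

```text
t 20.05 p [ 0.3548 -0.2928  0.3763] F [-0.1   1.12 -1.29] M [-0.02  0.53  0.06] w 0.179
n 3 row [-0.051, -0.372, 0.402, 0.01, 0.002, 0.074] total mm [ -7.3 -55.9  60.3] deg 1.12
mid [ 0.39  -0.28   0.359]
j [-0.53 -0.38  1.06  2.06  0.06  0.98 -0.81]
t 20.05 p [ 0.3548 -0.2928  0.3763] F [-0.1   1.12 -1.29] M [-0.02  0.53  0.06] w 0.179
n 4 row [-0.038, -0.278, 0.502, 0.008, 0.002, 0.055] total mm [ -7.2 -55.8 100.3] deg 1.12
mid [ 0.398 -0.279  0.341]
j [-0.53 -0.38  1.06  2.06  0.06  0.98 -0.81]
```

>>> servo_tool(motion=[[[-0.05,-0.37,0.4,0,0,0.07],[-0.05,-0.37,0.4,0,0,0.07],[-0.05,-0.37,0.4,0,0,0.07],[0,0,0,0,0,0]]])

```text
clock: 20.45
position: [0.4274, -0.2625, 0.3381]
ee_rot: [0.765, -0.613, 0.121, -0.155]
ft_force: [-0.5, 0.7, -1.3]
grip_width: 0.18
```

```bash
python3 ap.py .02
python3 - <<'E'
from h import *
c=shot("wrist");np.save("/tmp/w11.npy",c);save("w11.png",c["color"])
E
```

```text
t 20.45 p [ 0.4274 -0.2625  0.3381] F [-0.51  0.69 -1.31] M [-0.13  0.56 -0.05] w 0.18
n 2 row [0.054, 0.004, 0.348, 0.06, 0.016, 0.003] total mm [ 5.4  0.3 34.8] deg 0.62
mid [ 0.434 -0.264  0.322]
j [-0.77 -0.08  1.32  2.03 -0.26  0.86 -0.65]
```

View pics/w11.png

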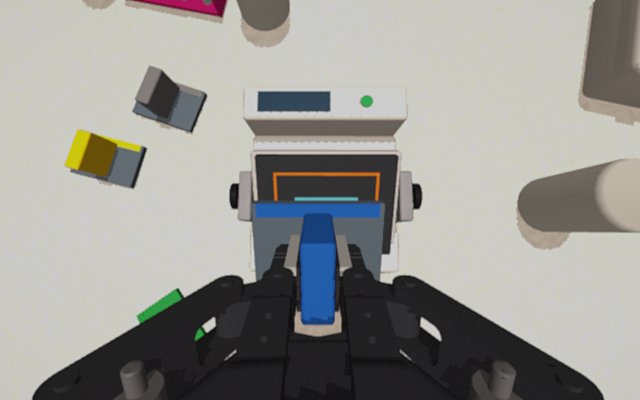

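The holder lines up with the outline: the plate spans columns 251–384 and the outline top is at row 175. Joint 3 is at 1.32, near its 1.34 limit, so I'll move in small steps and watch it.

>>> servo_tool(motion=[[[0.05,0,0.3,0.06,0,0],[0,0,0,0,0,0]]])

```text
clock: 20.7
position: [0.4317, -0.2628, 0.3228]
ee_rot: [0.766, -0.612, 0.12, -0.156]
ft_force: [-0.3, 1.7, -1.9]
grip_width: 0.174
```

```bash
python3 ap.py .02
```

```text
t 20.7 p [ 0.4317 -0.2628  0.3228] F [-0.27  1.66 -1.91] M [-0.12  0.58  0.02] w 0.174
n 1 row [0.085, -0.034, 0.381, 0.107, 0.077, 0.02] total mm [ 4.2 -1.7 19.1] deg 0.67
mid [ 0.437 -0.264  0.314]
j [-0.71  0.06  1.32  2.04 -0.47  0.87 -0.48]
```

Joint 3 holds at 1.32 and the arm still follows, so I'll go on.

>>> servo_tool(motion=[[[0.08,-0.03,0.2,0.1,0.08,0.02],[0.04,0,0.16,0,0,0],[0,0,0,0,0,0]]])

```text
clock: 21.0
position: [0.4385, -0.2672, 0.3066]
ee_rot: [0.764, -0.614, 0.122, -0.157]
ft_force: [-0.6, -0.4, -2.0]
grip_width: 0.179
```

```bash
python3 ap.py .005
python3 - <<'E'
from h import *
c=shot("wrist");np.save("/tmp/w12.npy",c);save("w12.png",c["color"],180,120,280,160,2.8)
HT=np.load("/tmp/HT.npy");C=now(0);H=C@HT
z=H[:3,2];print("holder c",H[:3,3].round(4),"tilt",np.degrees(np.arccos(z[2])).round(2),"head",np.degrees(np.arctan2(H[1,0],H[0,0])).round(2))
q=outline(c,(255,150,140,60)) if 0 else None
E
```

```text
t 21.0 p [ 0.4385 -0.2672  0.3066] F [-0.58 -0.43 -2.02] M [-0.18  0.51  0.05] w 0.179
n 1 row [-0.033, -0.056, 0.34, 0.06, 0.025, -0.036] total mm [-1.7 -2.8 17. ] deg 0.37
mid [ 0.443 -0.265  0.299]
j [-0.61  0.17  1.27  2.04 -0.62  0.87 -0.36]
holder c [ 0.51   -0.2516  0.1303] tilt 22.76 head 12.28
```

View pics/w12.png

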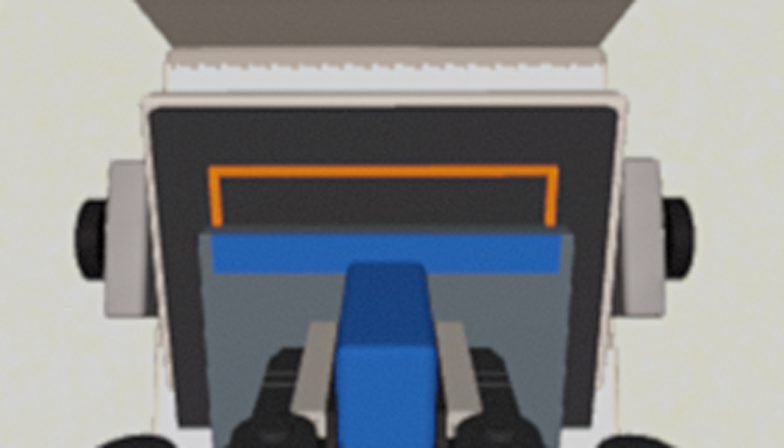

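```bash
cat > rel.py <<'E'
from h import *
def rel(c,C,olc,orc,hl,hr,off):
    HT=np.load("/tmp/HT.npy");H=C@HT
    def hp(u,v,z):
        p,d=ray(c,u,v);p=(np.linalg.inv(H)@np.r_[p,1])[:3];d=H[:3,:3].T@d;return p+d*(z-p[2])/d[2]
    for n,q,z in (("outL",olc,-off),("outR",orc,-off),("plL",hl,.008),("plR",hr,.008)): print(n,(hp(*q,z)*1000).round(1))
E
python3 - <<'E'
from h import *;from rel import rel
c=np.load("/tmp/w12.npy",allow_pickle=True).item();C=now(0)
f=lambda x,y:(180+(x-1.4)/2.8,120+(y-1.4)/2.8)
for off in (.017,.021): rel(c,C,f(207,165),f(558,165),f(199,232),f(574,232),off)
E
```

```text
outL [ 34.   41.5 -17. ]
outR [ 34.1 -38.3 -17. ]
plL [25.7 38.1  8. ]
plR [ 25.8 -36.9   8. ]
outL [ 33.1  42.4 -21. ]
outR [ 33.2 -39.2 -21. ]
plL [25.7 38.1  8. ]
plR [ 25.8 -36.9   8. ]
```

>>> servo_tool(motion=[[[-0.02,-0.07,0.18,0.06,0.03,-0.04],[0,0,0.12,0,0,0],[0,0,0,0,0,0]]])

```text
clock: 21.35
position: [0.4454, -0.2649, 0.2971]
ee_rot: [0.763, -0.613, 0.126, -0.16]
ft_force: [-0.7, -1.0, -2.4]
grip_width: 0.175
```

```bash
python3 ap.py .0 .0007 -.0006
python3 - <<'E'
from h import *
c=shot("wrist");np.save("/tmp/w13.npy",c);save("w13.png",c["color"],180,120,280,160,2.8)
E
```

```text
t 21.35 p [ 0.4454 -0.2649  0.2971] F [-0.73 -0.98 -2.38] M [-0.16  0.55 -0.06] w 0.175
n 1 row [-0.007, -0.007, 0.209, -0.061, 0.023, -0.025] total mm [-0.3 -0.4 10.4] deg 0.35
mid [ 0.448 -0.264  0.292]
j [-0.57  0.21  1.22  2.04 -0.69  0.86 -0.31]
```

View pics/w13.png

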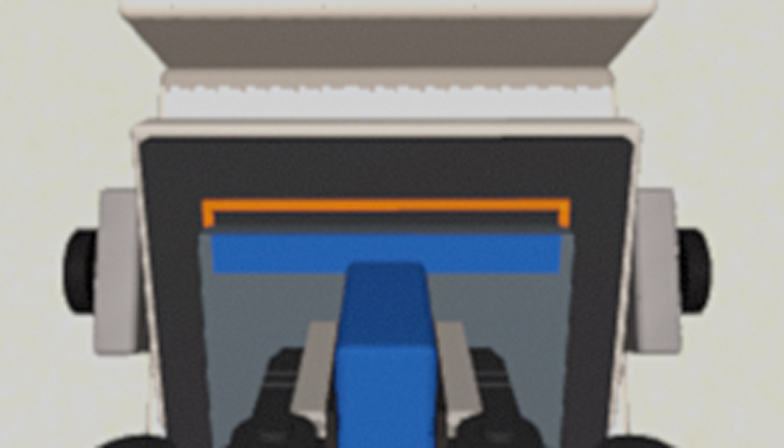

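Run:
```python
from h import *;from rel import rel
c=np.load("/tmp/w13.npy",allow_pickle=True).item();C=now(0)
f=lambda x,y:(180+(x-1.4)/2.8,120+(y-1.4)/2.8)
for off in (.008,.0104,.012): rel(c,C,f(201,198.5),f(571.5,198.5),f(199,232),f(574,232),off)
```

```text
outL [28.5 41.3 -8. ]
outR [ 28.6 -39.8  -8. ]
plL [25.7 38.2  8. ]
plR [ 25.8 -36.9   8. ]
outL [ 27.9  41.9 -10.4]
outR [ 28.  -40.3 -10.4]
plL [25.7 38.2  8. ]
plR [ 25.8 -36.9   8. ]
outL [ 27.5  42.2 -12. ]
outR [ 27.6 -40.7 -12. ]
plL [25.7 38.2  8. ]
plR [ 25.8 -36.9   8. ]
```

>>> servo_tool(motion=[[[0,0.01,0.1,-0.03,0.02,-0.02],[0,0.01,0.06,-0.02,0,0],[0,0,0,0,0,0]]])

```text
clock: 21.7
position: [0.4474, -0.2648, 0.2902]
ee_rot: [0.764, -0.613, 0.126, -0.159]
ft_force: [-0.4, -0.4, -1.5]
grip_width: 0.177
```

```bash
cat > fn.py <<'E'
from h import *
HT=np.load("/tmp/HT.npy");C=now();H=C@HT;o=status.get_obs()
n=np.array([-.3815,-.0846,.9205]);z=H[:3,2]
print("gap est mm",((H[:3,3]-[.5215,-.2475,.111])@n*1000).round(1),"Fn",(o["ft_force"]@n).round(2),"M tool",(C[:3,:3].T@o["torque"]).round(2),"tilt",np.degrees(np.arctan2(-z[:2]@[np.cos(np.radians(12.5)),np.sin(np.radians(12.5))],z[2])).round(2),"roll",np.degrees(z@[-np.sin(np.radians(12.5)),np.cos(np.radians(12.5)),0]).round(2),"head",np.degrees(np.arctan2(H[1,0],H[0,0])).round(2))
E
python3 fn.py; python3 ap.py 0 .0007 -.0006
```

```text
t 21.7 p [ 0.4474 -0.2648  0.2902] F [-0.39 -0.45 -1.49] M [-0.14  0.55  0.01] w 0.177
gap est mm 3.3 Fn -1.18 M tool [-0.57  0.01 -0.02] tilt 23.14 roll -0.0 head 12.44
t 21.7 p [ 0.4474 -0.2648  0.2902] F [-0.39 -0.45 -1.49] M [-0.14  0.55  0.01] w 0.177
n 1 row [-0.014, -0.028, 0.066, -0.027, 0.001, -0.01] total mm [-0.7 -1.4  3.3] deg 0.15
mid [ 0.449 -0.264  0.289]
j [-0.54  0.23  1.2   2.05 -0.71  0.85 -0.29]
```

Run:
```python
from h import *
c=shot("wrist");np.save("/tmp/w14.npy",c);save("w14.png",c["color"],230,170,180,80,4.4)
```

```text
(no output)
```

View pics/w14.png

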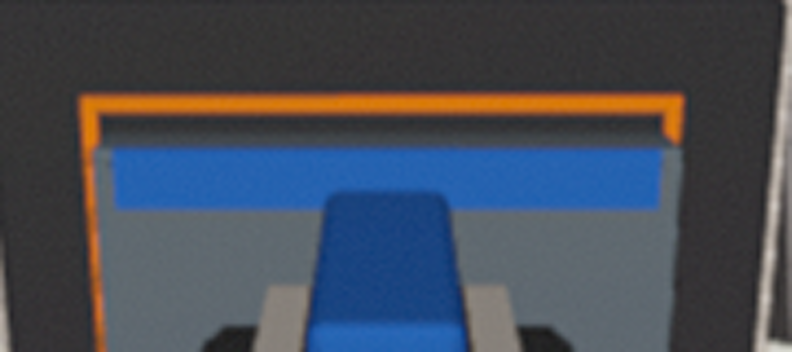

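Run:
```python
from h import *;from rel import rel
c=np.load("/tmp/w14.npy",allow_pickle=True).item();C=now(0)
f=lambda x,y:(230+(x-2.2)/4.4,170+(y-2.2)/4.4)
for off in (.0025,.0035,.0045): rel(c,C,f(79,94),f(685,94),f(94,147),f(682.5,147),off)
```

```text
outL [29.7 42.1 -2.5]
outR [ 29.8 -39.7  -2.5]
plL [25.4 37.9  8. ]
plR [ 25.5 -37.3   8. ]
outL [29.4 42.3 -3.5]
outR [ 29.5 -39.9  -3.5]
plL [25.4 37.9  8. ]
plR [ 25.5 -37.3   8. ]
outL [29.2 42.6 -4.5]
outR [ 29.3 -40.2  -4.5]
plL [25.4 37.9  8. ]
plR [ 25.5 -37.3   8. ]
```

>>> servo_tool(motion=[[[-0.02,-0.02,0.02,-0.02,0,-0.01],[0,0,0.03,0,0,0],[0,0,0,0,0,0]]])

```text
clock: 22.05
position: [0.4491, -0.2635, 0.2883]
ee_rot: [0.764, -0.613, 0.125, -0.158]
ft_force: [0.4, -0.3, -1.5]
grip_width: 0.18
```

```bash
python3 fn.py; python3 ap.py 0 .0003 -.0006
```

```text
t 22.05 p [ 0.4491 -0.2635  0.2883] F [ 0.35 -0.26 -1.49] M [-0.09  0.52 -0.07] w 0.18
gap est mm 0.8 Fn -1.48 M tool [-0.53  0.    0.07] tilt 23.0 roll 0.03 head 12.5
t 22.05 p [ 0.4491 -0.2635  0.2883] F [ 0.35 -0.26 -1.49] M [-0.09  0.52 -0.07] w 0.18
n 1 row [0.004, 0.002, 0.016, -0.001, -0.006, -0.001] total mm [0.2 0.1 0.8] deg 0.03
mid [ 0.449 -0.264  0.288]
j [-0.54  0.24  1.2   2.05 -0.72  0.85 -0.29]
```

Aligned, with no contact yet. I'll press in slowly.

>>> servo_tool(motion=[[[0,0,0.03,0,0,0],[0,0,0.02,0,0,0],[0,0,0,0,0,0]]])

```text
clock: 22.35
position: [0.4502, -0.2633, 0.2859]
ee_rot: [0.764, -0.613, 0.125, -0.158]
ft_force: [-1.6, 0.8, 1.0]
grip_width: 0.177
```

```bash
python3 fn.py
```

```text
t 22.35 p [ 0.4502 -0.2633  0.2859] F [-1.65  0.84  0.98] M [0.03 0.55 0.09] w 0.177
gap est mm -1.9 Fn 1.46 M tool [-0.53 -0.17 -0.02] tilt 23.0 roll 0.03 head 12.5
```

>>> servo_tool(motion=[[[0,0,0.03,0,0,0],[0,0,0.03,0,0,0],[0,0,0,0,0,0]]])

```text
clock: 22.65
position: [0.4513, -0.2631, 0.2832]
ee_rot: [0.764, -0.613, 0.125, -0.158]
ft_force: [-3.2, 0.8, 3.5]
grip_width: 0.176
```

```bash
python3 fn.py
```

```text
t 22.65 p [ 0.4513 -0.2631  0.2832] F [-3.23  0.85  3.49] M [0.21 0.61 0.21] w 0.176
gap est mm -4.8 Fn 4.38 M tool [-0.55 -0.4  -0.05] tilt 23.02 roll -0.0 head 12.48
```

```bash
cat > avg.py <<'E'
from h import *
A=[]
for i in range(8):
    c=shot("wrist");o=status.get_obs();Q=R.from_quat(o["ee_rot"]).as_matrix();A.append(np.r_[Q.T@o["ft_force"],Q.T@o["torque"]])
A=np.array(A);m=A.mean(0);print("tool F,M",m.round(3),"sd",A.std(0).round(2))
b=np.load("/tmp/base.npy") if len(__import__("sys").argv)<2 else 0*m
d=m-b;print("delta",d.round(3));L=.1914
Fx,Fy,Fz,Mx,My=d[:5]
print("cop tool x,y mm",((L*Fx-My)/Fz*1000).round(1),((Mx+L*Fy)/Fz*1000).round(1)) if len(__import__("sys").argv)<2 else np.save("/tmp/base.npy",m)
save("w15.png",c["color"],230,170,180,80,4.4);np.save("/tmp/w15.npy",c)
E
cat > /dev/null
python3 - <<'E'
import numpy as np
from h import *
# baseline from single pre-contact readings (tool frame)
C=now(0)[:3,:3]
Fs=np.array([[.35,-.26,-1.49],[-.39,-.45,-1.49],[-.73,-.98,-2.38],[-.58,-.43,-2.02],[-.27,1.66,-1.91],[-.51,.69,-1.31]]);Ms=np.array([[-.09,.52,-.07],[-.14,.55,.01],[-.16,.55,-.06],[-.18,.51,.05],[-.12,.58,.02],[-.13,.56,-.05]])
b=np.r_[(Fs@C).mean(0),(Ms@C).mean(0)];print(b.round(3));np.save("/tmp/base.npy",b)
E
python3 avg.py; python3 fn.py
```

```text
[-0.111  1.008  1.49  -0.562  0.021  0.011]
tool F,M [-2.094  1.235 -3.749 -0.635 -0.391 -0.023] sd [0.41 0.4  0.56 0.02 0.04 0.02]
delta [-1.983  0.227 -5.239 -0.074 -0.412 -0.034]
cop tool x,y mm -6.1 5.8
t 23.05 p [ 0.4513 -0.2631  0.2832] F [-3.28  1.64  3.31] M [0.18 0.67 0.2 ] w 0.18
gap est mm -4.7 Fn 4.16 M tool [-0.61 -0.37 -0.05] tilt 23.02 roll 0.01 head 12.48
```

View pics/w15.png

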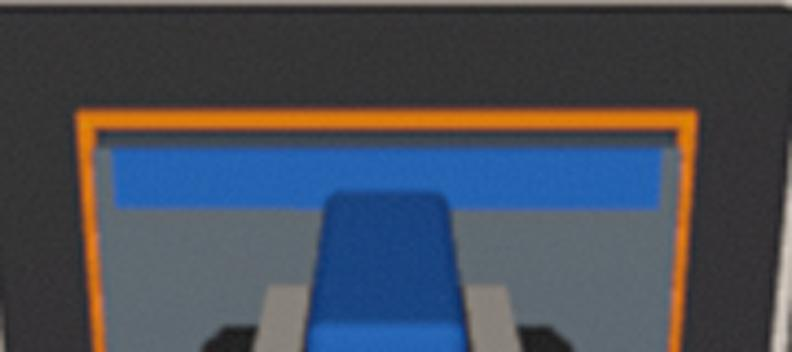

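```bash
python3 - <<'E'
from h import *;from rel import rel
c=np.load("/tmp/w15.npy",allow_pickle=True).item();C=now(0)
f=lambda x,y:(230+(x-2.2)/4.4,170+(y-2.2)/4.4)
rel(c,C,f(76,108.5),f(698.5,108.5),f(94,147),f(682.5,147),0)
rel(c,C,f(76,108.5),f(698.5,108.5),f(94,147),f(682.5,147),-.001)
E
python3 - <<'E'
from h import *
s=shot("scene");save("s6.png",s["color"],230,150,110,90,6);t=shot("top");save("t6.png",t["color"],340,160,100,90,6)
E
```

```text
outL [28.3 41.9  0. ]
outR [ 28.4 -41.1   0. ]
plL [25.4 37.9  8. ]
plR [ 25.5 -37.4   8. ]
outL [28.6 41.6  1. ]
outR [ 28.7 -40.9   1. ]
plL [25.4 37.9  8. ]
plR [ 25.5 -37.4   8. ]
```

View pics/s6.png

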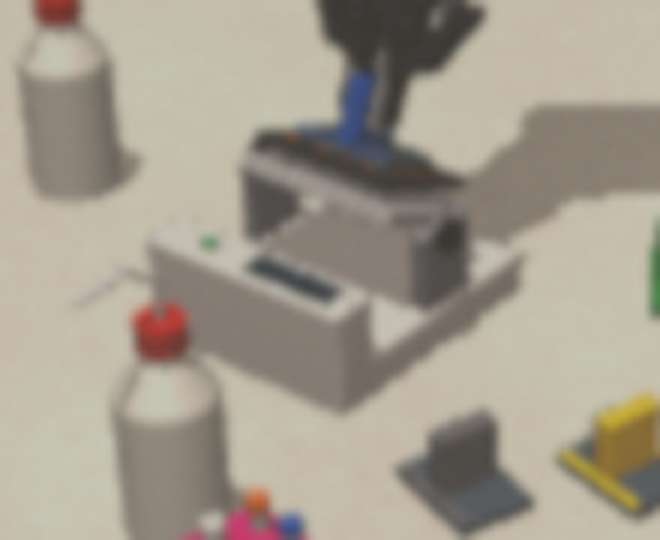

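```bash
python3 fn.py
```

```text
t 23.15 p [ 0.4513 -0.2631  0.2832] F [-3.15  1.97  2.39] M [0.23 0.7  0.19] w 0.177
gap est mm -4.8 Fn 3.24 M tool [-0.63 -0.42 -0.02] tilt 23.02 roll 0.0 head 12.48
```

Flush and centred to within about 0.5 mm, with the face pressed about 3 mm. I'll press 1 mm further for margin.

>>> servo_tool(motion=[[[0,0,0.025,0,0,0],[0,0,0,0,0,0],[0,0,0,0,0,0]]])

```text
clock: 23.45
position: [0.4518, -0.2631, 0.2821]
ee_rot: [0.764, -0.613, 0.125, -0.158]
ft_force: [-3.3, 2.5, 4.1]
grip_width: 0.179
```

```bash
python3 avg.py; python3 fn.py
```

```text
tool F,M [-2.39   1.894 -5.042 -0.668 -0.476 -0.034] sd [0.52 0.45 0.52 0.02 0.04 0.03]
delta [-2.279  0.886 -6.532 -0.106 -0.497 -0.045]
cop tool x,y mm -9.2 -9.7
t 23.85 p [ 0.4518 -0.263   0.2821] F [-4.23  0.99  4.23] M [0.27 0.76 0.23] w 0.178
gap est mm -6.0 Fn 5.42 M tool [-0.68 -0.49 -0.04] tilt 23.03 roll 0.0 head 12.48
```

View pics/w15.png

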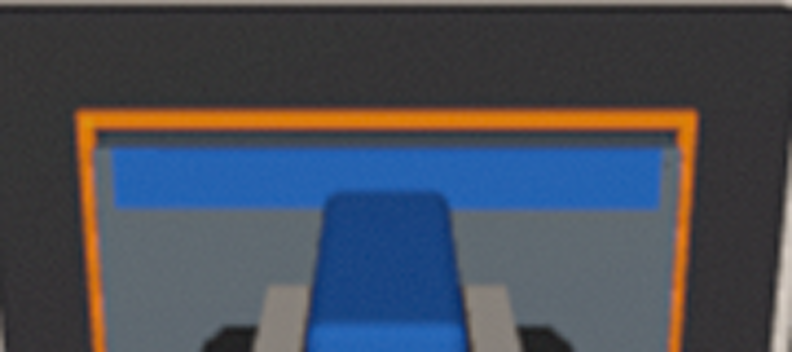

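The normal force is about 6.5 N, so about 4 mm in. The centre of pressure is within 10 mm of centre and the outline keeps still relative to the plate. One last look at the lever, then hand in.

Run:
```python
from h import *
s=shot("scene");save("s7.png",s["color"],230,150,230,140,3.4)
```

```text
(no output)
```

View pics/s7.png

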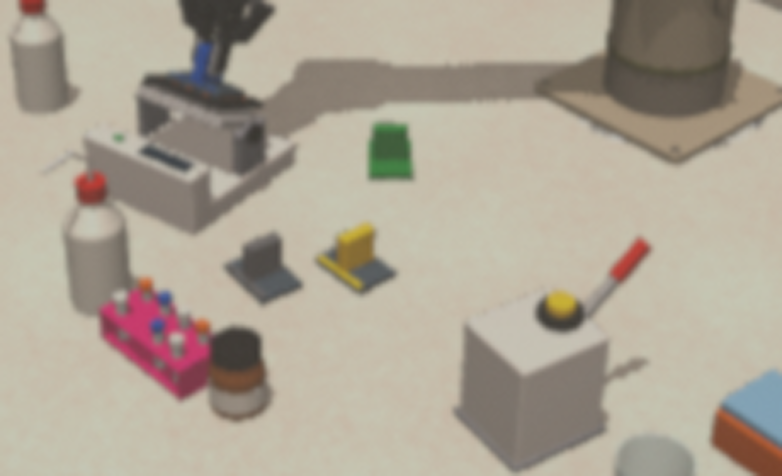

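The lever is up at (630,258), the button is out, the other things are undisturbed and the holder is on the face.

```bash
python3 - <<'E'
from workcell import order
print(order.hand_in())
E
python3 fn.py
```

```text
the job is handed in; nothing more can be done
None
the job is handed in; nothing more can be done
```

I pressed the yellow button until the red lever dropped. I then pinched the lever's grip, lifted it along its arc until fully up, and let go. After that I took the blue holder by its rib, tilted it to the face (measured at 23.0° tilt and 12.5° heading) and pressed it on. I handed in at about 24 s, still gripping and pushing.

**Last checks:**
- **Cut-out:** the lever was seen up and the button out, and the other things in view had not moved.
- **Press:** the normal force was about 6.5 N, so the face is in by about 4 mm of its 10 mm.
- **Flatness:** the force centre was within about 10 mm of the plate's middle, and the hand's tilt read 23.03° against 23.0°. The only direct check that it sits flat is this force centre; there was no clear side view.
- **Centring:** within about 0.5 mm in x and 0.2 mm in y, measured before the last 1 mm of push; the view was the same after it.

**What disagreed or went wrong:**
- **Face estimates:** single-view tilt estimates ranged from 21.4° to 22.9°, against 23.1° from two views; I used 23.0°. The face height I used was about 1.4 mm above where contact came, so I went by force.
- **Sideways force:** about 2 N remained across the holder at the end.
- **Joint limits:** joint 7 ran into its range limit on the way to the lever, so I used the half-turned grasp. Joint 3 came close to its limit near the reader, but both stayed inside their ranges.

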